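Close and latch the hardener box

TASK

Close the red hardener box: draw the white lid right out from under the riser by its steel keeper and let it lie on the bench, then take it by its black handle and seat it fully on the box with the keeper on the latch side. Hook the latch's steel loop behind the keeper's lip, let go of it, and then press the lever down until it snaps over centre and lies fully closed, clamping the lid. Leave the cup, the jar and the tape roll where they stand.

Things in the scene. Friction and masses are not known exactly. Their poses are not given: they have to be found in the camera images.
- box_mouth (a point): centre of the open mouth, at rim height (90 mm above the bench), of the red hardener box, screwed to the bench: 110 mm along x, 150 mm along y, walls 6 mm. +x points level to the latch side, away from the robot within about 0.3 rad; z is up. On that side a 66 mm wide plate slopes down at 45 degrees and carries the latch, centred on the box's x axis.
- box_keeper_place (a point): where lid_keeper comes when the lid is seated: 68 mm along the box's x from box_mouth and 9 mm higher. Axes as box_mouth. Below it a 30 mm wide steel block, flush with the rim, carries the keeper; 55 mm either side of it a steel lug, 16 mm wide, stands 3.5 mm in front of the lid's edge, its top flared outward, to 20 mm above the rim.
- lever_pivot (a point): pivot of the latch lever, its axis level along the box's y; 107.6 mm along the box's x from box_mouth and 22 mm lower. Axes as box_mouth.
- lever (a joint): latch lever, rad: 0 = closed (points outward, 51 degrees below level, along the sloping plate); grows as it swings up (0.88 level, stop at 2.5). Stiff, stays as left. 24 mm wide, 5 thick, 52 long, black end. With the loop hooked it stands near 1.2 to 1.7; pressing it down stretches the sprung loop (about 5 N at the end); dead centre about 0.22, below 0.1 the tension keeps it closed.
- lever_end (a point): point on the upper face of the lever, 45 mm from its pivot: press here. Turns with the lever; lever closed, it is about 138 mm along the box's x from box_mouth and 35 mm above the bench.
- loop_arm (a joint): hinge of the wire loop on the lever, rad, 14 mm from the lever's pivot and parallel to it; grows as the loop swings outward. Measured upward from the box's +x, the loop points at 139 degrees + lever - loop_arm. Stiff, stays as left. Lever and loop let the grip be 58 to 80 mm from lever_pivot, so carry it round the pivot in an arc.
- loop_bar (a point): middle of the loop's cross bar (steel rod, 6 mm diameter, 48 mm long, along the box's y), 55.5 mm from the loop's hinge when unstretched. This bar goes into the keeper.
- loop_grip (a point): centre of the loop's yellow grip, a cylinder 12 mm diameter, 32 mm long along the box's y: take it by its flat ends from above; it can turn in the fingers. Fixed to the cross bar, 10 mm beyond it and 22 mm square to the loop. Hooked, it is about 66 mm along the box's x from box_mouth and 33 mm higher; bring it in 14 mm higher than that, then lower and draw out to the lip.
- loop (a joint): stretch of the sprung loop, m: 0 slack, 0.004 to 0.009 with the latch closed on the keeper; 4500 N/m.
- lid_handle (a point): centre of the lid's black handle bar, 80 mm along the lid's y, 14 mm wide and 14 high, 18 mm free beneath it, posts 35 mm either side. x points level to the keeper, z up. 45 mm high with the lid on the bench, 127 mm seated. The white lid, about 0.6 kg, is 110 x 150 mm (x, y), 12 thick, its top 25 mm below this point.
- lid_underside (a point): centre of the underside of the lid's plate, 37 mm below lid_handle; meets box_mouth when seated. Below it a black plug 88 x 128 mm, 8 mm deep, 80 x 120 at its foot, enters the box (98 x 138 mm inside). Axes as lid_handle.
- lid_keeper (a point): seat of the loop's bar in the lid's steel keeper, 68 mm along the lid's x from lid_handle, 28 mm lower. The keeper is a ledge 22 mm wide (y) standing out 20 mm from the lid's +x edge, its floor 3 mm below this point, with an upturned 4 mm lip at its outer end, top 7 mm above this point: a trough 16 mm wide. On the bench it spans heights 8 to 24 mm. Axes as lid_handle.
- riser: fixed plywood riser over the stowed lid: board 120 mm (x) by 226 mm (y), top 72 mm above the bench, 60 mm clear below, a panel at each y end, open at +x and -x. Origin at bench level under its centre; the keeper looks out on +x.
- cup_mid (a point): centre (42 mm up) of an orange mixing cup, 72 mm across, 85 mm high; leave alone.
- jar_mid (a point): centre (30 mm up) of a white pigment jar with blue cap, 48 mm across, 60 mm high; leave alone.
- tape_mid (a point): centre of a yellow tape roll lying flat, 90 mm across, 24 mm high; leave alone.
There are look-alikes about, which are no part of the job. Of the things that look like the part that bears lid_handle, the smallest one is meant.

How it is judged:
By the outcome, as a careful person would: the job done as asked, in the order asked, and still so for the second after the job is handed in, with the robot touching nothing.
It also fails if it takes over 72 s, if anything falls off the work surface, if the arm or the gripper's body presses on something with over 40 N, if the wrist force passes 120 N, or if a joint passes its speed limit or range.

ROBOT

A 7-joint arm with a two-finger parallel gripper is mounted at the origin on the work surface. World frame = base frame: x ahead of the robot, y to its left, z up, the work surface at z = 0. Lengths are in m, angles in degrees, forces in N, time in s.
With the tool pointing down it reaches from about 0.425 to 0.875 m from the base axis. Payload 4.7 kg.
Tool frame: the origin (TCP) lies on the front face of the gripper's body, between the roots of the fingers; the fingertips stand 70 mm ahead of it and the grasp point (between the pads) lies 51 mm ahead of it (tip_extent is the distance from the TCP to the fingertips, in m); z points along the fingers, y is the direction in which the jaws open and shut (so a half turn about z gives the same grasp; the last joint's range is limited). The gripper opens to 87 mm and grips with 3 to 60 N. Pads are 19 mm wide; open, the fingers measure 117 mm over their backs; the gripper's body (75 mm by 190 mm) begins 51 mm behind the grasp point.
Start: joints at [73.803, 18.392, -4.016, 83.108, 1.295, 78.541, -3.26], TCP at [0.19, -0.622, 0.292] pointing down, gripper open.
Joint ranges: [-163.93, 163.93], [-17.29, 119.83], [-79.2, 71.16], [3.27, 140.29], [-89.18, 269.18], [5.43, 117.66], [-154.24, 154.24]. Speed limits (degrees/s): [147.25, 147.25, 180, 180, 180, 180, 180].

INTERFACE

Orientations are given as [roll, pitch, yaw] about the fixed x, y, z axes, in that order (R = Rz(yaw) Ry(pitch) Rx(roll)).
In Python, from cell import * gives the robot as it stands.
- The arm moves only by the tool carry_out, never from a script. Its argument "increments" is text: rows parted by semicolons, each of 7 numbers parted by spaces: the opening, from 0 (shut) to 1 (fully open), then the shift along the tool's x, y, z in m, then the turn, a rotation vector about the tool's x, y, z in degrees. A call has 1 to 20 rows; each row shifts and turns the pose as measured when the row begins, along the tool's axes as they then stand; what a row does not reach is not made up. A row lasts 1/8 s, in which the tool goes at most 62.5 mm and 10.7 degrees, less where a joint would pass 70% of its speed; a pose out of reach is approached as far as the arm can. A call is refused whole if a number of a shift passes 0.0625 or a number of a turn 10.7, either way. A call with a gripper value outside its range is refused whole. The fingers move at their own pace and stop on an object; "force" is the grip in N (left out, the last holds). Time passes only in rows, so rows that do not move let the fingers close. It gives the time, the measured TCP pose, the force and the opening at its end, in the units of the state.
- get_obs(): the state, without advancing time (a new reading comes with each control period).
- read_camera(name): name is "scene" or "top" or "wrist"; returns a dict with "img" (420x560x3 uint8, blue, green, red), "fx", "fy", "cx", "cy" (pixels), "world_from_camera" (4x4, takes a point from camera to world coordinates). Camera axes: x right, y down, z forward; pixel columns grow to the right and rows downward; lengths in m; the calibration is good to about 2 mm. A picture is of the moment at which its call begins. There is no depth.
- sign_off(): hands the job in, once; it reports no verdict.
Trained networks look in a picture, given as the dict that the camera call returned (one of the last four; its "shot" number tells which), for a name from the list of things; names that differ only in an ending like _2 or _b are one class to them, and where a whole thing is asked for, a point or a joint stands for the part that bears it (a point fixed in the world has none). Each returns a list of dicts, best first, with "confidence" (0 to 1); they miss things now and then, are a little off and sometimes report something else, mostly with a low value. They report only what shows in the picture. A call takes as long as a camera call. They do not tell look-alikes from the thing itself.
- masks_of(target, picture): "pixels" (420x560 bool, what is visible of it) and "bbox" ([left, top, right, bottom] in pixels, round what is visible of it).
The state is a dict: "time_s": time; "qpos": joint angles; "joint_velocities": joint speeds; "effort": joint torques, N m; "tool_pos": TCP position; "tool_rot": TCP orientation; "force": force on the tool from outside, world axes, zero at the start; "wrist_torque": the same for the moment, N m; "grip_width": finger opening in m.
Only numpy, scipy, OpenCV 4.12 (cv2) and the standard library are available. Lean on these libraries where they do the work, as an engineer would, in place of code of your own. Each camera call takes 0.05 s, during which the arm holds its last target.

## Working session

There is one attempt and no reset: what is moved stays moved. The work goes in short steps, Python scripts to look and compute and a tool call to move; the robot and the scene stay as the last step left them, time stands still between calls to the robot, and variables do not carry over. Pictures are saved under pics/ and viewed, and the job is handed in when it is done.

Besides the shell and the picture viewer there is one more tool, called after "Emit:" as name(argument=value, ...), one argument or row to a line, values as JSON. carry_out: Moves the arm, as the interface text tells. Its arguments: {"type":"object","properties":{"increments":{"type":"string"},"force":{"type":"number"}},"required":["increments"]}

```bash
ls; mkdir -p pics; python3 - <<'E'
from cell import *
import cv2
o=get_obs()
print(o['time_s'],o['tool_pos'],o['tool_rot'],o['force'],o['grip_width'])
for n in ['scene','top','wrist']:
    p=read_camera(n); cv2.imwrite(f'pics/{n}0.png',p['img']); print(n,p['fx'],p['fy'],p['cx'],p['cy'],p['world_from_camera'])
E
```

```text
pics
0.0 [ 0.18993198 -0.62120058  0.29115914] [-1.79891762e+02  8.59070902e-03  1.70100019e+01] [-0.14752765  0.30732446 -0.08171798] 0.08702328548969208
scene 420.4502253014107 420.4502253014107 279.9093914218551 208.83349777734708 [[ 0.41234145  0.76828126 -0.48961049  0.94007259]
 [ 0.91102694 -0.34897405  0.21965204 -0.06907556]
 [-0.00210681 -0.53661999 -0.84382139  0.88050975]
 [ 0.          0.          0.          1.        ]]
top 411.2147555696941 411.2147555696941 283.5189364790808 201.98120495300614 [[-1.42854921e-03 -9.89326363e-01  1.45709664e-01  3.33016150e-01]
 [-9.99976926e-01  4.45570707e-04 -6.77855796e-03  1.33210899e-01]
 [ 6.64128214e-03 -1.45715985e-01 -9.89304172e-01  1.15584791e+00]
 [ 0.00000000e+00  0.00000000e+00  0.00000000e+00  1.00000000e+00]]
wrist 343.3972633441655 343.3972633441655 279.35122249143785 211.06047073495452 [[ 0.29207653 -0.92183981 -0.25476001  0.25926299]
 [-0.95639432 -0.28182899 -0.0766963  -0.60080735]
 [-0.00109705  0.26605221 -0.96395799  0.38187478]
 [ 0.          0.          0.          1.        ]]
```

View pics/scene0.png

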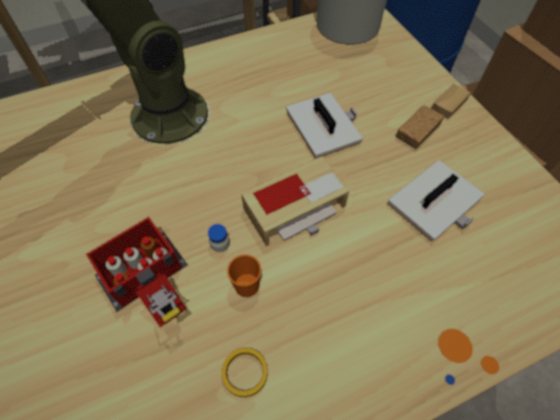

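View pics/top0.png

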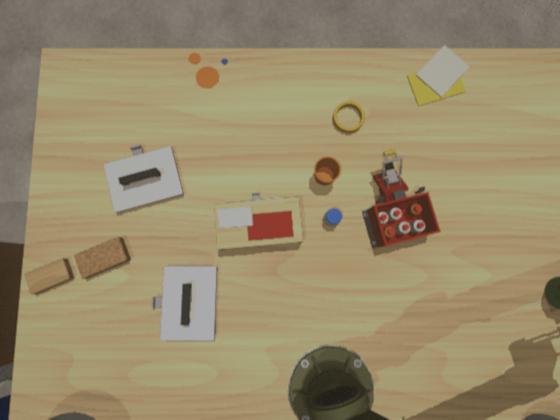

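View pics/wrist0.png

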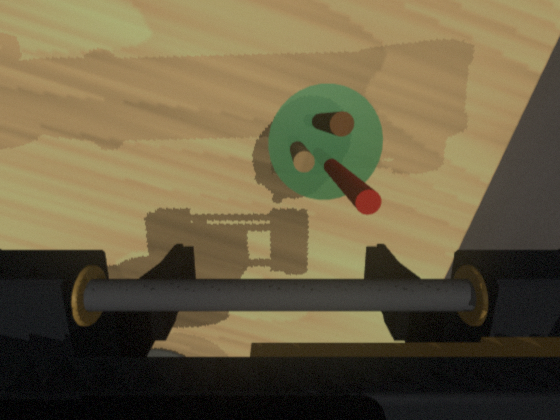

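```bash
cat > h.py <<'E'
from cell import *
import numpy as np, cv2
def ray(p,u,v):
    T=np.array(p['world_from_camera']); d=T[:3,:3]@np.array([(u-p['cx'])/p['fx'],(v-p['cy'])/p['fy'],1.0]); return T[:3,3],d
def atz(p,u,v,z):
    o,d=ray(p,u,v); return o+d*(z-o[2])/d[2]
def proj(p,P):
    T=np.array(p['world_from_camera']); q=T[:3,:3].T@(np.asarray(P,float)-T[:3,3]); return np.array([p['fx']*q[0]/q[2]+p['cx'],p['fy']*q[1]/q[2]+p['cy']])
def tri(ob):
    A=np.zeros((3,3));b=np.zeros(3)
    for p,u,v in ob:
        o,d=ray(p,u,v); d=d/np.linalg.norm(d); M=np.eye(3)-np.outer(d,d); A+=M;b+=M@o
    x=np.linalg.solve(A,b); return x
def crop(p,x0,y0,x1,y1,k,name):
    cv2.imwrite('pics/'+name,cv2.resize(p['img'][y0:y1,x0:x1],None,fx=k,fy=k,interpolation=cv2.INTER_CUBIC))
E
python3 - <<'E'
from h import *
t=read_camera('top'); s=read_camera('scene')
crop(t,360,140,450,260,5,'t_box.png'); crop(s,70,200,210,340,5,'s_box.png'); crop(t,205,180,315,260,6,'t_ris.png'); crop(s,230,165,360,255,6,'s_ris.png')
for n in ['riser','lid_handle','lid_keeper','box_mouth','lever','loop_grip','cup_mid','jar_mid','tape_mid']:
  for p,nm in ((t,'t'),(s,'s')):
    for m in masks_of(n,p)[:4]:
        ys,xs=np.nonzero(m['pixels']); print(n,nm,round(m['confidence'],2),m['bbox'],xs.mean().round(1),ys.mean().round(1),len(xs))
E
```

```text
riser t 0.6 [215.9, 199.1, 301.6, 250.1] 257.7 222.3 3897
riser s 0.69 [241.1, 156.8, 348.0, 244.7] 291.8 195.7 4706
riser s 0.57 [223.0, 349.0, 266.4, 402.5] 244.7 371.6 764
lid_handle t 0.77 [102.7, 146.9, 182.4, 212.6] 142.8 177.8 3601
lid_handle t 0.72 [151.7, 266.1, 217.5, 340.6] 187.6 302.5 4100
lid_handle t 0.32 [380.7, 150.0, 405.6, 180.1] 389.9 166.6 324
lid_handle s 0.85 [391.5, 162.3, 483.8, 240.9] 436.3 199.6 4125
lid_handle s 0.75 [286.8, 94.2, 362.7, 162.4] 323.9 124.1 3060
lid_handle s 0.7 [276.9, 199.3, 335.2, 241.5] 305.7 221.5 908
lid_keeper t 0.66 [107.2, 141.1, 184.2, 212.4] 142.8 177.8 3740
lid_keeper t 0.65 [153.7, 264.5, 219.1, 339.2] 187.7 302.4 4093
lid_keeper t 0.53 [253.8, 193.1, 259.2, 200.2] 255.5 195.9 46
lid_keeper s 0.85 [279.3, 199.8, 336.2, 240.2] 305.8 221.8 883
lid_keeper s 0.73 [287.8, 92.0, 364.2, 153.5] 324.0 123.7 2948
lid_keeper s 0.72 [390.8, 162.6, 482.5, 241.1] 435.8 199.8 4030
lid_keeper s 0.52 [240.7, 155.1, 349.3, 245.3] 292.3 195.6 4742
box_mouth t 0.73 [359.4, 147.9, 438.7, 249.2] 397.7 208.3 4099
box_mouth s 0.56 [87.8, 215.1, 186.2, 326.5] 139.3 269.6 6379
lever t 0.93 [384.0, 148.6, 401.6, 179.7] 390.6 165.3 395
lever s 0.71 [149.5, 293.8, 179.2, 319.0] 164.0 306.0 486
loop_grip s 0.72 [152.0, 296.1, 182.9, 324.8] 169.2 308.7 266
cup_mid t 0.58 [316.1, 157.3, 341.8, 183.9] 326.8 169.5 588
jar_mid t 0.8 [322.7, 208.1, 344.5, 226.0] 332.5 216.6 273
jar_mid s 0.72 [204.0, 223.2, 229.1, 251.4] 217.2 237.2 532
tape_mid t 0.92 [333.9, 100.2, 361.1, 130.3] 348.6 115.8 401
tape_mid s 0.56 [222.0, 346.3, 265.8, 401.6] 244.0 371.2 764
```

```bash
python3 - <<'E'
from h import *
print(get_obs()['time_s'])
E
```

```text
1.15
```

View pics/t_box.png

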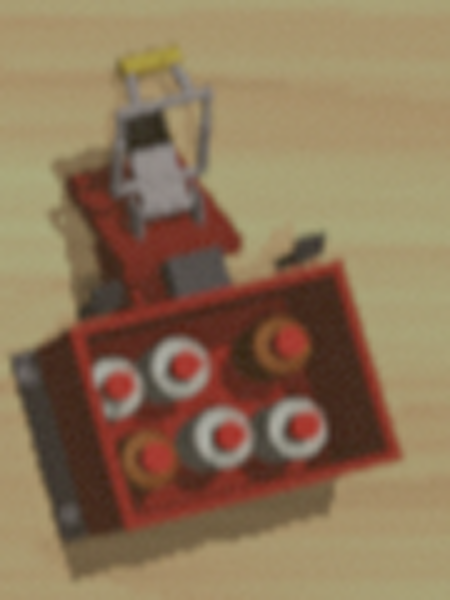

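View pics/s_box.png

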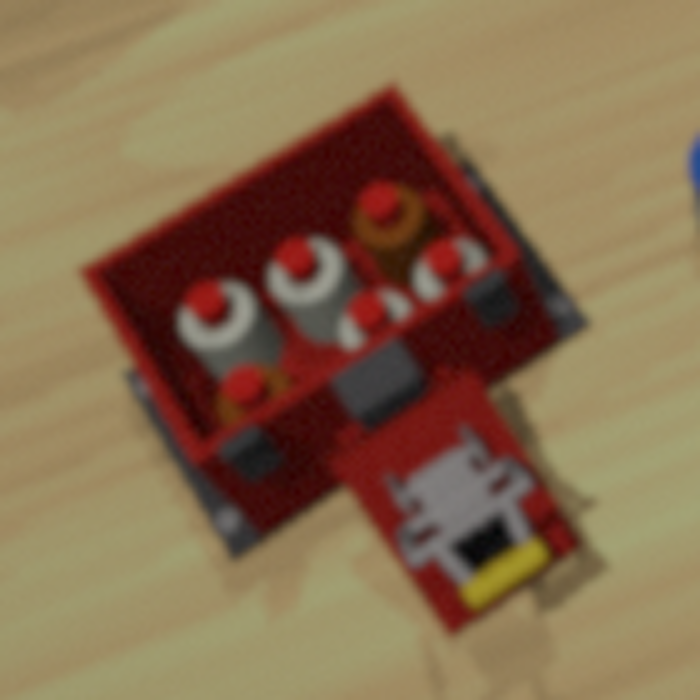

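View pics/t_ris.png

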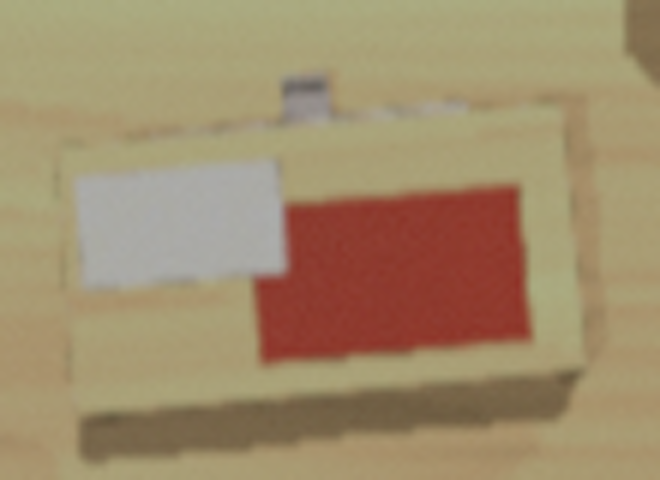

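View pics/s_ris.png

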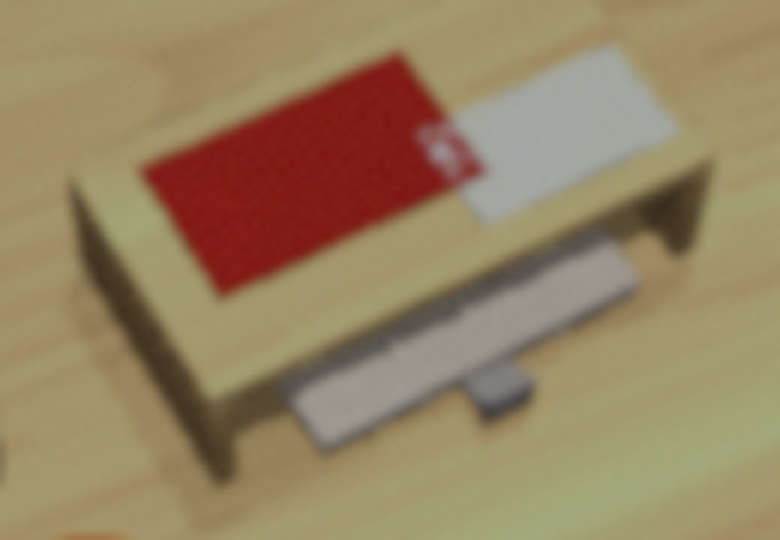

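```bash
python3 - <<'E'
from h import *
t=read_camera('top'); s=read_camera('scene')
def c(x0,y0,k,L): return [((x+.5)/k-.5+x0,(y+.5)/k-.5+y0) for x,y in L]
def rep(nm,p,pts,z,n):
    P=np.array([atz(p,u,v,z)[:2] for u,v in pts]); 
    print(nm,'ctr',P.mean(0).round(4),'edges',[round(float(np.linalg.norm(P[(i+1)%4]-P[i])),4) for i in range(4)], 'ang',[round(float(np.degrees(np.arctan2(*(P[(i+1)%4]-P[i])[::-1]))),1) for i in range(4)]); return P
rep('boxT',t,c(360,140,5,[(75,328),(342,262),(402,457),(127,530)]),.09,0)
rep('boxS',s,c(70,200,5,[(205,458),(522,252),(392,85),(83,270)]),.09,0)
rep('risT',t,c(205,180,6,[(60,145),(560,105),(585,370),(72,410)]),.072,0)
rep('risS',s,c(230,165,6,[(208,400),(714,155),(615,0),(70,175)]),.072,0)
# lid front edge
e=[atz(s,*q,.020)for q in c(230,165,6,[(325,440),(635,278)])]
print('lid front top edge',e, np.linalg.norm(e[1]-e[0]), np.degrees(np.arctan2(e[1][0]-e[0][0],-(e[1][1]-e[0][1]))))
e=[atz(t,*q,.024)for q in c(205,180,6,[(283,77),(328,75)])]
print('keeper lip outer',e)
e=[atz(s,*q,.024)for q in c(230,165,6,[(488,405),(535,380)])]
print('keeper lip outer S',e)
for n,z in (('tape_mid',.012),('jar_mid',.03),('cup_mid',.042)):
    m=masks_of(n,t)
    if m: ys,xs=np.nonzero(m[0]['pixels']); print(n,atz(t,xs.mean(),ys.mean(),z).round(3))
E
```

```text
boxT ctr [ 0.4468 -0.1962] edges [0.1464, 0.1061, 0.1494, 0.108] ang [-76.1, -165.9, 104.6, 12.5]
boxS ctr [ 0.4491 -0.1926] edges [0.1455, 0.107, 0.1454, 0.1078] ang [104.4, -164.6, -75.9, 15.4]
risT ctr [0.4383 0.1937] edges [0.2225, 0.118, 0.2247, 0.1171] ang [-85.4, -175.0, 94.4, 3.9]
risS ctr [0.4509 0.1954] edges [0.224, 0.0839, 0.234, 0.1147] ang [94.9, 179.2, -92.8, 4.7]
lid front top edge [array([0.51741607, 0.1300276 , 0.02      ]), array([0.50169993, 0.27461235, 0.02      ])] 0.14543639767619207 -173.79639513763777
keeper lip outer [array([0.52673633, 0.2140646 , 0.024     ]), array([0.52767382, 0.19315181, 0.024     ])]
keeper lip outer S [array([0.53153124, 0.19321625, 0.024     ]), array([0.52911544, 0.21496309, 0.024     ])]
tape_mid [ 0.748 -0.07   0.012]
jar_mid [ 0.459 -0.01   0.03 ]
cup_mid [0.587 0.007 0.042]
```

Emit:
carry_out(
  increments="1 0.0486 -0.0323 0 0 0 0;1 0.0486 -0.0323 0 0 0 0;1 0.0486 -0.0323 0 0 0 0;1 0.0486 -0.0323 0 0 0 0;1 0.0486 -0.0323 0 0 0 0;1 0.0486 -0.0323 0 0 0 0;1 0.0486 -0.0323 0 0 0 0;1 0.0486 -0.0323 0 0 0 0;1 0.0486 -0.0323 0 0 0 0;1 0.0486 -0.0323 0 0 0 0",
)

```text
time_s: 2.65
tool_pos: [0.5694, -0.1645, 0.2923]
tool_rot: [179.6, -0.0, 16.2]
force: [0.9, -0.4, -0.3]
grip_width: 0.0868
```

```bash
python3 - <<'E'
from h import *
w=read_camera('wrist'); cv2.imwrite('pics/w1.png',w['img'])
import pickle; pickle.dump(w,open('w1.pkl','wb'))
print(np.array(w['world_from_camera']).round(3), get_obs()['tool_pos'],get_obs()['time_s'])
E
```

```text
[[ 0.279 -0.927 -0.253  0.639]
 [-0.96  -0.267 -0.082 -0.144]
 [ 0.008  0.265 -0.964  0.383]
 [ 0.     0.     0.     1.   ]] [ 0.57399551 -0.15456737  0.29234749] 2.7
```

View pics/w1.png

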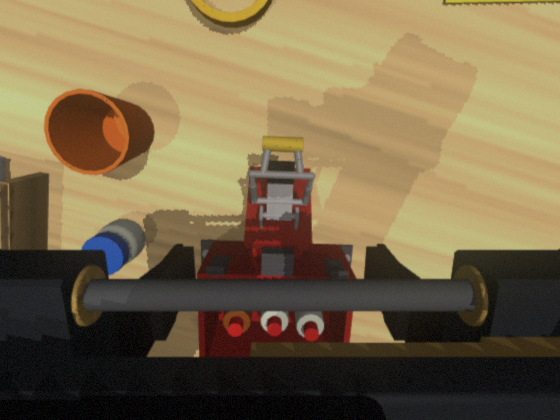

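```bash
python3 - <<'E'
from h import *
import pickle; w=pickle.load(open('w1.pkl','rb'))
crop(w,190,125,370,285,4,'w1c.png')
B=np.array([.448,-.194]);yaw=np.radians(14.3)
bx=np.array([np.cos(yaw),np.sin(yaw)]);by=np.array([-bx[1],bx[0]])
def W(x,y,z): return np.array([*(B+bx*x+by*y),.09+z])
for nm,q in (('rim+-',(.055,.075,0)),('rim--',(.055,-.075,0)),('pivot',(.1076,0,-.022)),('leverend0',(.138,0,-.055)),('block',(.055,0,0))): print(nm,proj(w,W(*q)).round(1))
# grip/bar rays intersect with box y=0 plane
for nm,u,v in (('grip',283,143),('bar',281,175)):
    o,d=ray(w,u,v); n=np.array([*by,0]); tt=(np.array([*B,0])-o)@n/(d@n); P=o+d*tt; print(nm,P, 'x',(P[:2]-B)@bx,'z',P[2]-.09)
    for z in (.02,.05,.06,.08): 
        P=o+d*(z-o[2])/d[2]; print(z,(P[:2]-B)@bx,(P[:2]-B)@by)
E
```

```text
rim+- [192.2 272.4]
rim-- [353.1 276.6]
pivot [274.7 213.8]
leverend0 [275.7 176.4]
block [272.9 274.5]
grip [ 0.63519747 -0.14628396  0.32992015] x 0.19318310924173887 z 0.23992014768427336
0.02 0.17074340363038792 -0.00654020611339971
0.05 0.17291554756285119 -0.005907119865641883
0.06 0.17363959554033898 -0.005696091116389264
0.08 0.17508769149531445 -0.0052740336178840296
bar [ 0.62926751 -0.14779549  0.32258269] x 0.18706353413333518 z 0.23258268849293293
0.02 0.13715770289317494 -0.005609609614431513
0.05 0.1421056889946329 -0.005053436724068446
0.06 0.14375501769511886 -0.004868045760614088
0.08 0.14705367509609074 -0.004497263833705352
```

View pics/w1c.png

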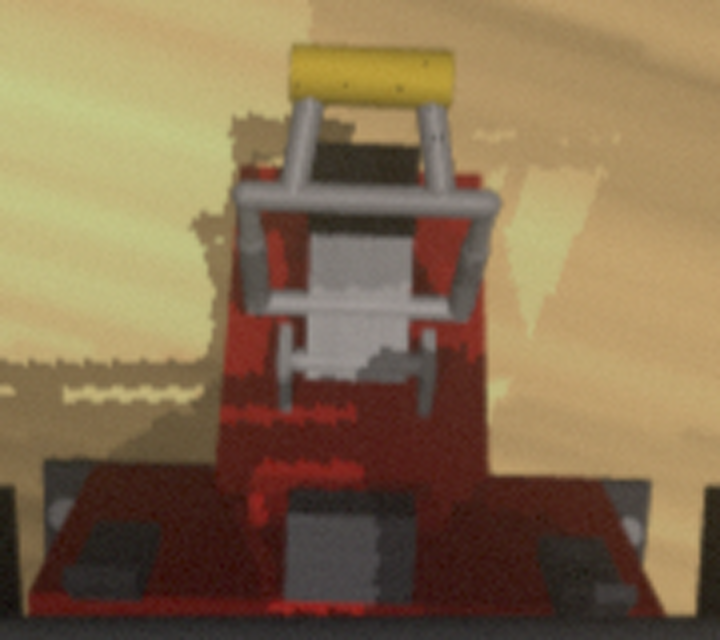

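Emit:
carry_out(
  increments="0.6 0 0 0 0 0 10;0.6 -0.0025 -0.06 0.014 0 0 0;0.6 -0.0025 -0.06 0.014 0 0 0;0.6 -0.0025 -0.06 0.014 0 0 0;0.6 -0.0025 -0.06 0.014 0 0 0;0.6 -0.0025 -0.06 0.014 0 0 0;0.6 -0.0025 -0.06 0.014 0 0 0;0.6 0 0 0 0 0 0",
)

```text
time_s: 3.7
tool_pos: [0.5182, 0.2094, 0.2073]
tool_rot: [180.0, -0.7, 6.7]
force: [0.7, -0.2, 0.5]
grip_width: 0.0524
```

```bash
python3 - <<'E'
from h import *
w=read_camera('wrist'); cv2.imwrite('pics/w2.png',w['img'])
import pickle; pickle.dump(w,open('w2.pkl','wb'))
o=get_obs();print(np.array(w['world_from_camera']).round(3), o['tool_pos'],o['tool_rot'],o['time_s'])
E
```

```text
[[ 0.116 -0.961 -0.252  0.589]
 [-0.993 -0.112 -0.03   0.217]
 [ 0.001  0.253 -0.967  0.299]
 [ 0.     0.     0.     1.   ]] [0.51968296 0.20616194 0.20759845] [179.85120914  -0.79288633   6.45083806] 3.75
```

View pics/w2.png

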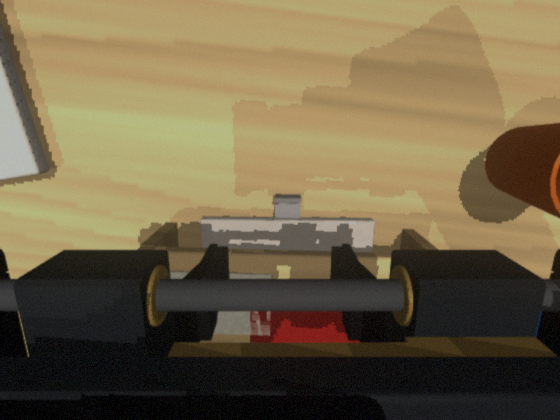

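```bash
python3 - <<'E'
from h import *
import pickle; w=pickle.load(open('w2.pkl','rb'))
crop(w,190,180,390,260,4,'w2c.png')
for q in ((274.5,196),(300.5,196.5)): print('lip',atz(w,*q,.024))
for q in ((203,218),(373,220)): print('edge',atz(w,*q,.020))
E
```

```text
lip [0.529662   0.21391435 0.024     ]
lip [0.53171273 0.19273714 0.024     ]
edge [0.5029609  0.27163992 0.02      ]
edge [0.51784962 0.12883302 0.02      ]
```

View pics/w2c.png

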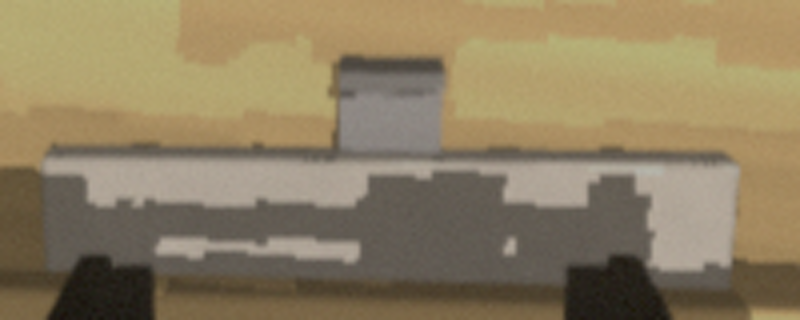

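Emit:
carry_out(
  increments="0.5 0.003 0.004 0.05 0 0 0;0.5 0 0 0.05 0 0 0;0.5 0 0 0.02 0 0 0;0.5 0 0 0 0 0 0",
  force=30,
)

```text
time_s: 4.25
tool_pos: [0.5303, 0.1955, 0.0875]
tool_rot: [179.6, -1.2, 5.9]
force: [0.1, 0.1, 0.1]
grip_width: 0.0435
```

```bash
python3 - <<'E'
from h import *
w=read_camera('wrist'); crop(w,150,150,430,360,2.8,'w3.png')
o=get_obs();print( o['tool_pos'],o['tool_rot'],o['time_s'],o['grip_width'])
T=np.array(w['world_from_camera']);print(T.round(3))
for n,P in (('lip',(.5305,.2035,.024)),): print(proj(w,P))
E
```

```text
[0.53086114 0.19579375 0.08848689] [179.63831266  -1.26125356   5.93866814] 4.3 0.04358645328306601
[[ 0.103 -0.964 -0.244  0.6  ]
 [-0.995 -0.098 -0.032  0.203]
 [ 0.007  0.246 -0.969  0.18 ]
 [ 0.     0.     0.     1.   ]]
[260.9014008  270.39255639]
```

View pics/w3.png

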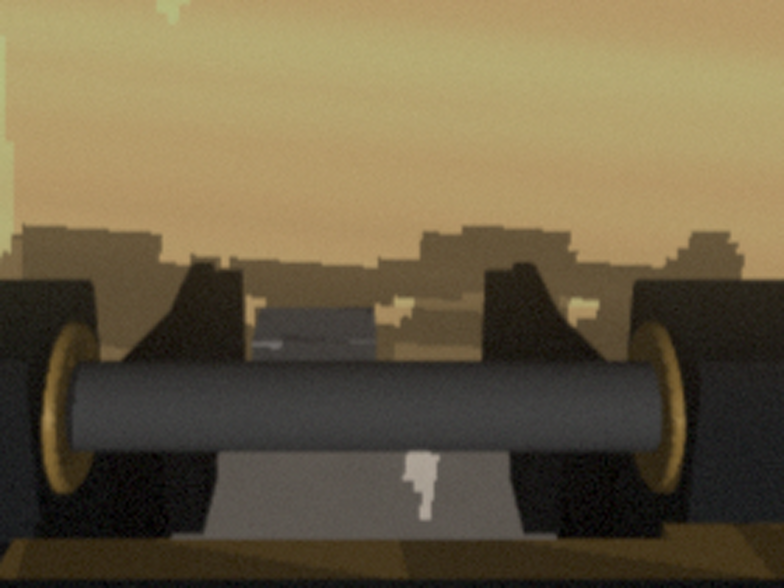

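Emit:
carry_out(
  increments="0.5 -0.006 -0.0077 0 0 1 0;0.5 0 0 0.004 0 0 0;0.5 0 0 0 0 0 0",
)

```text
time_s: 4.68
tool_pos: [0.5263, 0.2043, 0.0885]
tool_rot: [179.7, -2.8, 5.9]
force: [-0.6, -0.5, 1.0]
grip_width: 0.0433
```

Emit:
carry_out(
  increments="0.5 -0.001 0.001 0.009 0 -2.5 0;0.5 0 0 0.002 0 0 0",
)

```text
time_s: 4.92
tool_pos: [0.5265, 0.2031, 0.0777]
tool_rot: [179.7, -0.2, 5.9]
force: [0.5, -0.3, 0.2]
grip_width: 0.0436
```

Emit:
carry_out(
  increments="0.1 0 0 0 0 0 0;0.1 0 0 0 0 0 0;0.1 0 0 0 0 0 0;0.1 0 0 0 0 0 0",
  force=35,
)

```text
time_s: 5.42
tool_pos: [0.5264, 0.2032, 0.077]
tool_rot: [179.7, -0.1, 5.9]
force: [1.0, 0.2, -1.0]
grip_width: 0.0213
```

Emit:
carry_out(
  increments="0.1 0.01 0 0 0 0 0;0.1 0.02 0 0 0 0 0;0.1 0.025 0 0 0 0 0;0.1 0.03 0 0 0 0 0;0.1 0.03 0 0 0 0 0;0.1 0.03 0 0 0 0 0;0.1 0.02 0 0 0 0 0;0.1 0 0 0 0 0 0",
)

```text
time_s: 6.42
tool_pos: [0.6794, 0.2239, 0.0762]
tool_rot: [179.4, 2.0, 6.2]
force: [0.7, -1.9, 5.9]
grip_width: 0.0216
```

Emit:
carry_out(
  increments="0.6 0 0 0 0 0 0;0.6 0 0 0 0 0 0;0.6 0 0 -0.03 0 0 0;0.8 0 0 -0.06 0 2 0;0.8 0 0 -0.06 0 0 0;0.8 -0.02 0 -0.05 0 0 0;0.8 -0.02 0 0 0 0 -10;0.8 0 0 0 0 0 0",
)

```text
time_s: 7.42
tool_pos: [0.6414, 0.2211, 0.2795]
tool_rot: [179.3, 0.3, 16.4]
force: [-0.3, -0.7, -0.4]
grip_width: 0.0698
```

```bash
python3 - <<'E'
from h import *
import pickle
w=read_camera('wrist'); cv2.imwrite('pics/w4.png',w['img']);pickle.dump(w,open('w4.pkl','wb'))
t=read_camera('top'); crop(t,200,120,460,270,3,'t4.png');pickle.dump(t,open('t4.pkl','wb'))
o=get_obs();print( o['tool_pos'],o['tool_rot'],o['time_s'],o['grip_width'])
E
```

```text
[0.64268057 0.22074901 0.2790641 ] [179.32308037   0.24876151  16.26570375] 7.525 0.06974636542041171
```

View pics/w4.png

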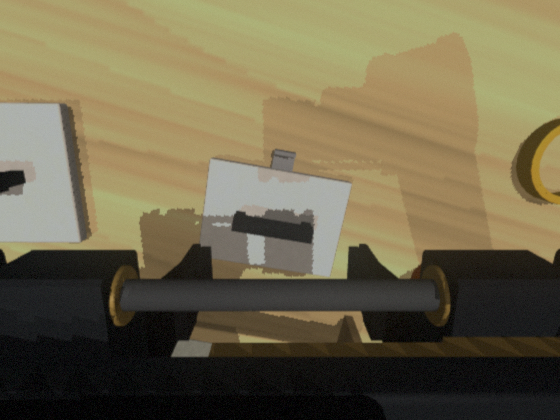

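View pics/t4.png

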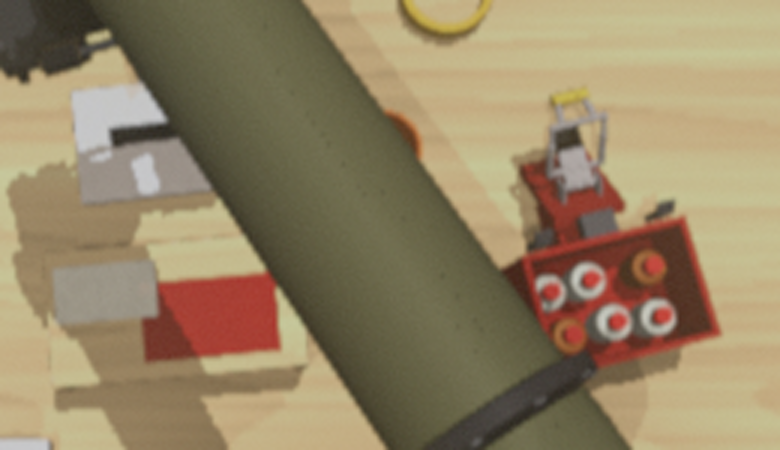

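```bash
python3 - <<'E'
from h import *
import pickle
w=pickle.load(open('w4.pkl','rb'))
for n in ('lid_handle',):
    pass
crop(w,190,140,360,290,4.5,'w4c.png')
for q in ((211,158.5),(350.5,181.5),(330,275)): print('corner',atz(w,*q,.02))
for q in ((275,152),(295,155)): print('lip',atz(w,*q,.024))
E
```

```text
corner [0.65160013 0.29216659 0.02      ]
corner [0.66895422 0.14834092 0.02      ]
corner [0.56240357 0.13474591 0.02      ]
lip [0.6764545  0.23195593 0.024     ]
lip [0.67922148 0.21192062 0.024     ]
```

View pics/w4c.png

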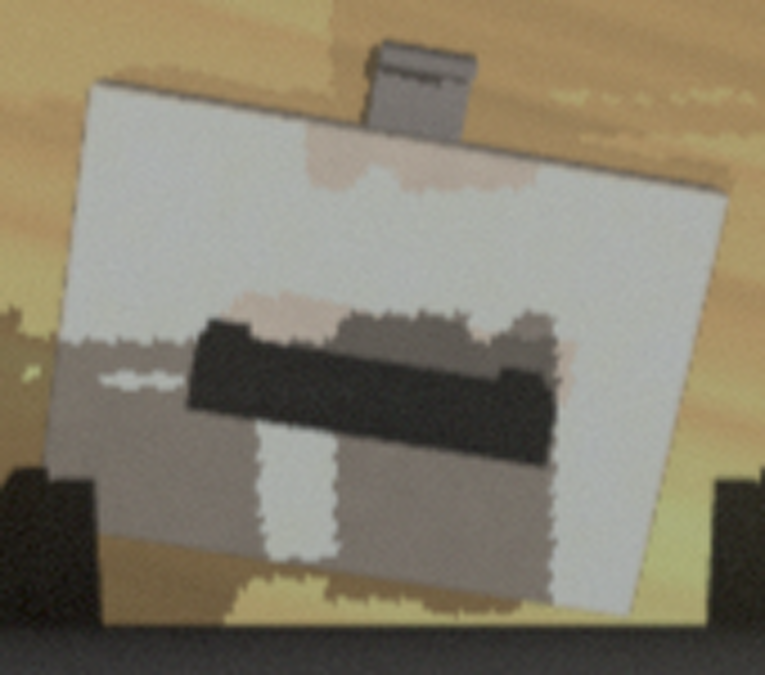

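Emit:
carry_out(
  increments="0.8 -0.038 -0.004 0 0 0 -10;0.7 0 0 0.01 0 0 -10.1;0.7 0 0 0.01 0 0 -10.1;0.7 0 0 0.01 0 0 -10.1;0.6 0 0 0.02 0 0 -10.1;0.6 0 0 0.02 0 0 -10.1;0.6 0 0 0.02 0 0 -10.1;0.6 0 0 0.01 0 0 -10;0.6 0 0 0 0 0 0",
)

```text
time_s: 8.65
tool_pos: [0.6074, 0.2083, 0.1644]
tool_rot: [-179.1, 0.6, 97.9]
force: [0.3, -0.2, 0.7]
grip_width: 0.0523
```

```bash
python3 - <<'E'
from h import *
import pickle
w=read_camera('wrist'); cv2.imwrite('pics/w5.png',w['img']);pickle.dump(w,open('w5.pkl','wb'))
o=get_obs();print( o['tool_pos'],o['tool_rot'],o['time_s'],o['grip_width'])
c=np.array([.605,.2137]);a=np.radians(6.9);x=np.array([np.cos(a),np.sin(a)]);y=np.array([-x[1],x[0]])
for q in ((.007,.04),(.007,-.04),(-.007,.04),(-.007,-.04)): print(q,proj(w,[*(c+x*q[0]+y*q[1]),.052]).round(1))
E
```

```text
[0.60758359 0.20836199 0.16496355] [-179.13719326    0.59986261   97.85912161] 8.7 0.05207035996136069
(0.007, 0.04) [293.2 160.7]
(0.007, -0.04) [289.8 283.5]
(-0.007, 0.04) [269.4 160.3]
(-0.007, -0.04) [268.3 283. ]
```

View pics/w5.png

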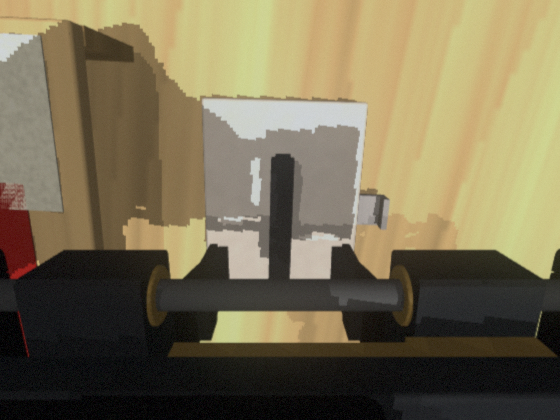

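Emit:
carry_out(
  increments="0.6 0.009 -0.001 0.03 -0.9 0 0.8;0.6 0 0 0.03 0 0 0;0.6 0 0 0.01 0 0 0;0.6 0 0 0 0 0 0",
)

```text
time_s: 9.2
tool_pos: [0.608, 0.2171, 0.0955]
tool_rot: [179.7, 0.5, 96.1]
force: [0.3, 0.6, 0.7]
grip_width: 0.0522
```

Emit:
carry_out(
  increments="0.6 0 -0.003 0 0 0 -0.8;0.1 0 0 0 0 0 0;0.1 0 0 0 0 0 0;0.1 0 0 0 0 0 0;0.1 0 0 0 0 0 0",
  force=45,
)

```text
time_s: 9.82
tool_pos: [0.6069, 0.2174, 0.0994]
tool_rot: [179.4, 0.5, 96.9]
force: [-0.6, 1.1, -0.2]
grip_width: 0.02
```

Emit:
carry_out(
  increments="0.1 0 0 0 0 0 0;0.1 0 0 0 0 0 0;0.1 0 0 -0.02 0 0 0;0.1 0 0 -0.04 0 0 0;0.1 0 0 -0.05 0 0 0;0.1 0 0 -0.05 0 0 0;0.1 0 0 0 0 0 0",
)

```text
time_s: 10.7
tool_pos: [0.6031, 0.2174, 0.2621]
tool_rot: [179.8, 0.6, 96.9]
force: [0.1, 0.9, -7.6]
grip_width: 0.0135
```

```bash
python3 - <<'E'
from h import *
import pickle
w=read_camera('wrist'); cv2.imwrite('pics/w6.png',w['img']);pickle.dump(w,open('w6.pkl','wb'))
t=read_camera('top'); crop(t,350,130,460,260,5,'t6.png');pickle.dump(t,open('t6.pkl','wb'))
o=get_obs();print( o['tool_pos'],o['tool_rot'],o['time_s'],o['grip_width'])
E
```

```text
[0.60116932 0.2154532  0.25670144] [-179.71853679    0.73048224   96.91138795] 10.8 0.013859586332078516
```

View pics/w6.png

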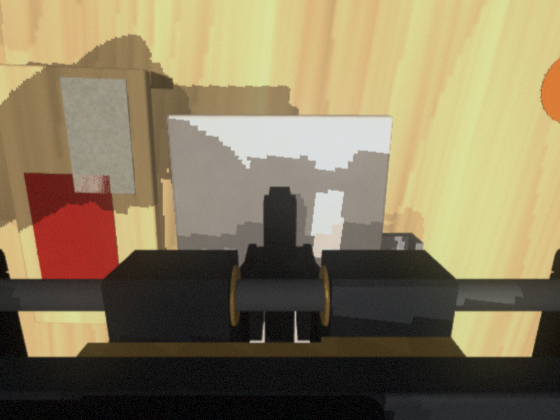

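View pics/t6.png

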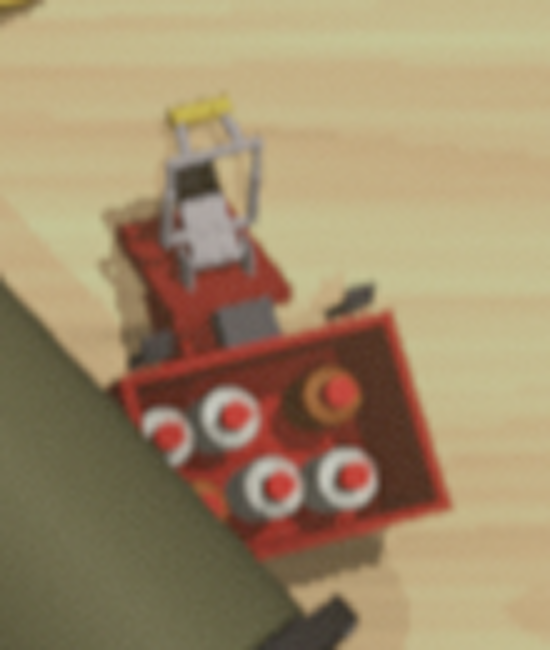

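```bash
python3 - <<'E'
from h import *
import pickle
w=pickle.load(open('w6.pkl','rb')); w1=pickle.load(open('w1.pkl','rb'))
a=atz(w1,197.5,278.7,.09);b=atz(w1,356,279.5,.09); print(a,b,np.linalg.norm(a-b)); y=(a-b)/np.linalg.norm(a-b); x=np.array([y[1],-y[0]]); print('yaw',np.degrees(np.arctan2(x[1],x[0])),'ctr',((a+b)/2)[:2]-.055*x)
# block center top front
tp=np.array([.60117,.21545,.2567])
for q in ((170,116.5),(391,117)):
    P=atz(w,*q,tp[2]-.051-.025); d=(P-tp)[:2]; yw=np.radians(6.9); print('lid far corner in lid frame rel TCP', d@[np.cos(yw),np.sin(yw)], d@[-np.sin(yw),np.cos(yw)])
# subpixel box fit in initial images via optimisation
from scipy.optimize import least_squares
import glob
t=cv2.imread('pics/top0.png'); s=cv2.imread('pics/scene0.png')
E
```

```text
[ 0.47783232 -0.11387516  0.09      ] [ 0.51781075 -0.25672945  0.09      ] 0.1483429227320224
yaw 15.634522512641418 ctr [ 0.44485651 -0.20012481]
lid far corner in lid frame rel TCP -0.050354664374101944 0.07277793239649841
lid far corner in lid frame rel TCP 0.05596069479470234 0.07254325372985113
```

Emit:
carry_out(
  increments="0.1 -0.025 -0.013 -0.01 0 0 0;0.1 -0.0487 -0.0254 0 0 0 0;0.1 -0.0487 -0.0254 0 0 0 0;0.1 -0.0487 -0.0254 0 0 0 0;0.1 -0.0487 -0.0254 0 0 0 0;0.1 -0.0487 -0.0254 0 0 0 0;0.1 -0.0487 -0.0254 0 0 0 0;0.1 -0.045 -0.022 0 0 0 0;0.1 -0.025 -0.013 0 0 0 -7.7;0.1 0 0 0 0 0 0",
)

```text
time_s: 12.05
tool_pos: [0.4292, -0.2083, 0.2488]
tool_rot: [-177.6, -0.4, 104.7]
force: [0.5, 0.1, -5.6]
grip_width: 0.0138
```

```bash
python3 - <<'E'
from h import *
import pickle
w=read_camera('wrist'); cv2.imwrite('pics/w7.png',w['img']);pickle.dump(w,open('w7.pkl','wb'))
s=read_camera('scene'); crop(s,40,120,250,360,3.2,'s7.png');pickle.dump(s,open('s7.pkl','wb'))
o=get_obs();print( o['tool_pos'],o['tool_rot'],o['time_s'],o['grip_width'],o['force'])
E
```

```text
[ 0.43071013 -0.20532948  0.24914735] [-177.64975966   -0.46249619  104.89530297] 12.15 0.013222104824217245 [ 0.67260141  0.63636517 -7.33674358]
```

View pics/w7.png

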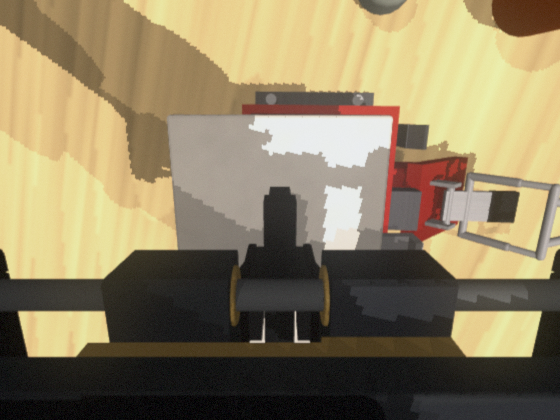

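View pics/s7.png

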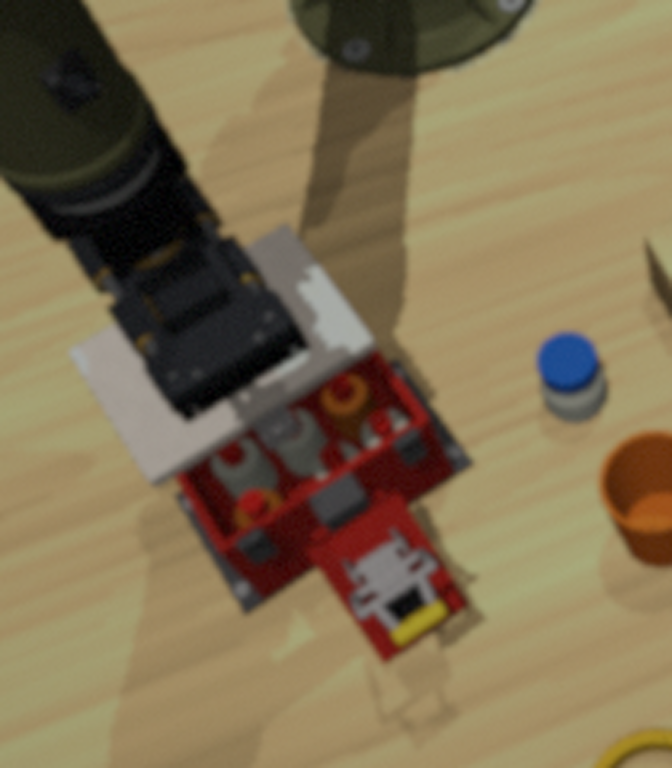

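```bash
python3 - <<'E'
from h import *
import pickle
w=pickle.load(open('w7.pkl','rb'));s=pickle.load(open('s7.pkl','rb'))
crop(w,230,85,440,255,3.8,'w7c.png')
a=atz(w,243,105.5,.09);b=atz(w,399,107,.09);print(a,b,np.linalg.norm(b-a)); x=(b-a)/np.linalg.norm(b-a); y=np.array([-x[1],x[0]]); print(np.degrees(np.arctan2(x[1],x[0])), ((a+b)/2)[:2]-.075*y)
B=np.array([.4475,-.1955]);yaw=np.radians(14.5)
for B,yw in (((.4475,-.1955),14.5),):
    bx=np.array([np.cos(np.radians(yw)),np.sin(np.radians(yw))]);by=np.array([-bx[1],bx[0]])
    for q in ((.055,.075),(.055,-.075),(-.055,.075)):
        P=[*(np.array(B)+bx*q[0]+by*q[1]),.09]; print(q,proj(w,P).round(1),((proj(s,P)-[40,120])*3.2).round(0))
E
```

```text
[ 0.37740357 -0.13879822  0.09      ] [ 0.4819391  -0.11256058  0.09      ] 0.10777796344303728
14.089753339387192 [ 0.44792945 -0.19842307]
(0.055, 0.075) [400.8 101.9] [427. 416.]
(0.055, -0.075) [382.9 298.9] [217. 552.]
(-0.055, 0.075) [241.  101.7] [344. 305.]
```

View pics/w7c.png

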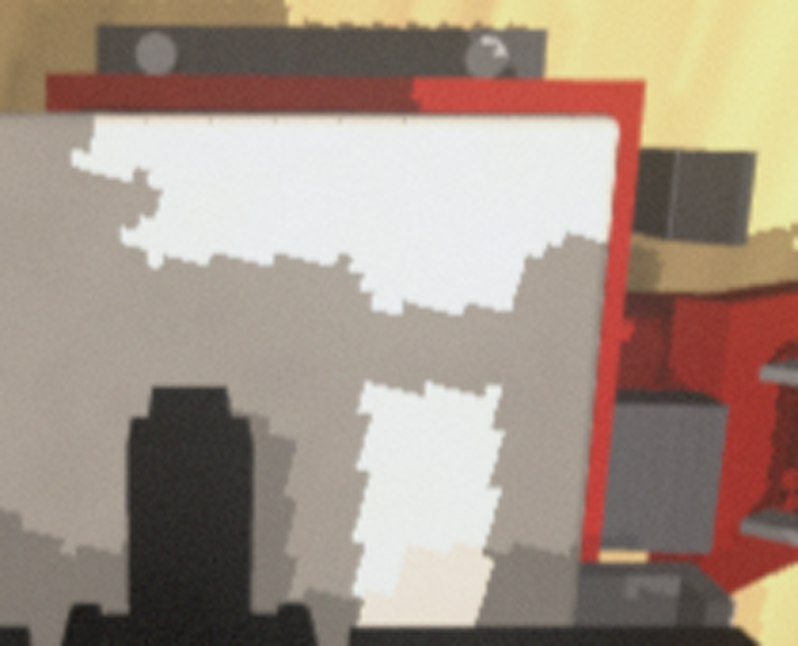

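Emit:
carry_out(
  increments="0.1 0.004 0.0184 0 -2.3 -0.5 0.6;0.1 0 0 0.02 0 0 0;0.1 0 0 0 0 0 0",
)

```text
time_s: 12.52
tool_pos: [0.448, -0.1914, 0.2256]
tool_rot: [-179.9, -0.2, 104.6]
force: [-0.8, 0.0, -5.5]
grip_width: 0.0142
```

```bash
python3 - <<'E'
from h import *
o=get_obs();print( o['tool_pos'],o['tool_rot'],o['time_s'],o['grip_width'],o['force'])
E
```

```text
[ 0.44798179 -0.19137265  0.22555872] [-179.89603256   -0.21859935  104.56547393] 12.525 0.01416927060687161 [-0.77683693  0.01887588 -5.48536538]
```

Emit:
carry_out(
  increments="0.1 -0.0054 -0.0015 0.01 0 0 0;0.1 0 0 0 0 0 0",
)

```text
time_s: 12.78
tool_pos: [0.4485, -0.1962, 0.2153]
tool_rot: [-179.9, -0.2, 104.7]
force: [-0.4, -0.1, -6.6]
grip_width: 0.0134
```

```bash
python3 - <<'E'
from h import *
import pickle
w=read_camera('wrist'); crop(w,160,85,440,255,2.8,'w8.png');pickle.dump(w,open('w8.pkl','wb'))
s=read_camera('scene'); crop(s,60,170,230,330,4.5,'s8.png')
o=get_obs();print( o['tool_pos'],o['tool_rot'],o['time_s'],o['grip_width'],o['force'])
E
```

```text
[ 0.44944156 -0.19595674  0.21641694] [ 1.79966805e+02 -1.42893022e-01  1.04696750e+02] 12.875 0.013358941003351292 [-0.13161289 -0.11460112 -5.7782961 ]
```

View pics/w8.png

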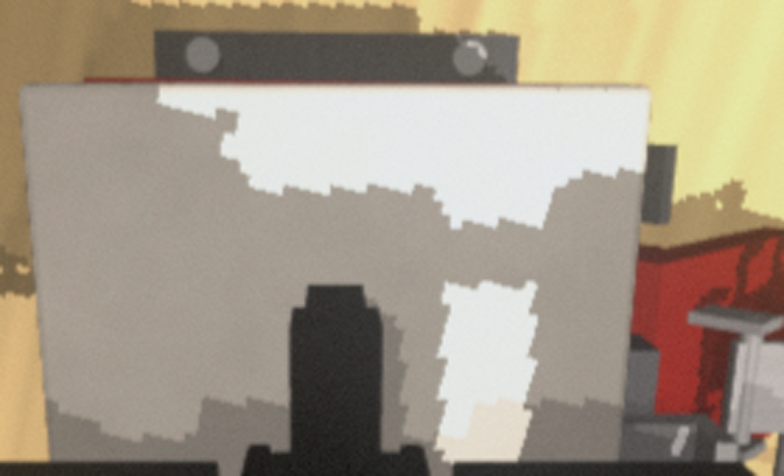

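View pics/s8.png

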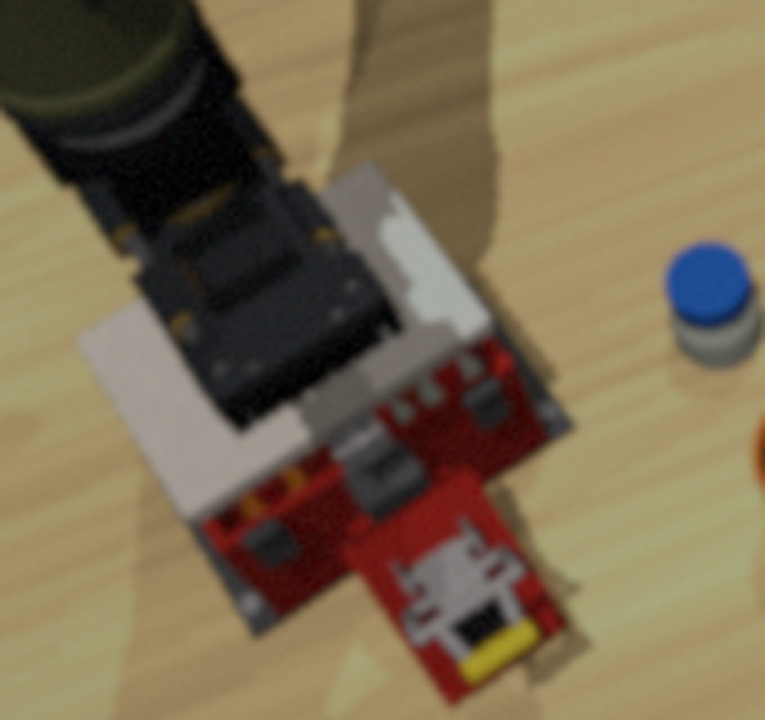

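```bash
python3 - <<'E'
from h import *
import pickle
s=pickle.load(open('s7.pkl','rb'))
f=lambda x,y:((x+.5)/4.5-.5+60,(y+.5)/4.5-.5+170)
for z in (.134,.137,.139):
    a=atz(s,*f(492,325),z);b=atz(s,*f(187,522),z)
    y=(a-b)/np.linalg.norm(a-b);x=np.array([y[1],-y[0]]);print(z,np.linalg.norm(a-b),np.degrees(np.arctan2(x[1],x[0])),((a+b)/2)[:2]-.055*x)
w=pickle.load(open('w8.pkl','rb'))
g=lambda x,y:((x+.5)/2.8-.5+160,(y+.5)/2.8-.5+85)
for z in (.137,):
    a=atz(w,*g(22,86),z);b=atz(w,*g(649,87),z);x=(b-a)/np.linalg.norm(b-a);y=np.array([-x[1],x[0]]);print('w',np.linalg.norm(a-b),np.degrees(np.arctan2(x[1],x[0])),((a+b)/2)[:2]-.075*y)
E
```

```text
0.134 0.14778667625773137 14.702808089492365 [ 0.45189981 -0.19512769]
0.137 0.14719276569085163 14.702808089492308 [ 0.45364784 -0.19467722]
0.139 0.1467968253129318 14.702808089492324 [ 0.45481319 -0.19437691]
w 0.10632006367103823 14.561786175148129 [ 0.44851935 -0.19871407]
```

Emit:
carry_out(
  increments="0.1 0.001 -0.002 0.01 0 0 0.3;0.1 0 0 0.01 0 0 0;0.1 0 0 0.008 0 0 0;0.1 0 0 0 0 0 0",
)

```text
time_s: 13.38
tool_pos: [0.447, -0.1956, 0.1867]
tool_rot: [180.0, -0.1, 104.3]
force: [-0.2, 0.3, -6.3]
grip_width: 0.0135
```

```bash
python3 - <<'E'
from h import *
import pickle
w=read_camera('wrist'); crop(w,160,85,440,255,2.8,'w9.png')
s=read_camera('scene'); crop(s,60,170,230,330,4.5,'s9.png')
o=get_obs();print( o['tool_pos'],o['tool_rot'],o['time_s'],o['grip_width'],o['force'])
E
```

```text
[ 0.44764503 -0.19577252  0.18758662] [ 1.79895290e+02 -5.37383073e-02  1.04343276e+02] 13.475 0.013708267523138399 [-0.59022148 -0.40470944 -6.66315795]
```

View pics/s9.png

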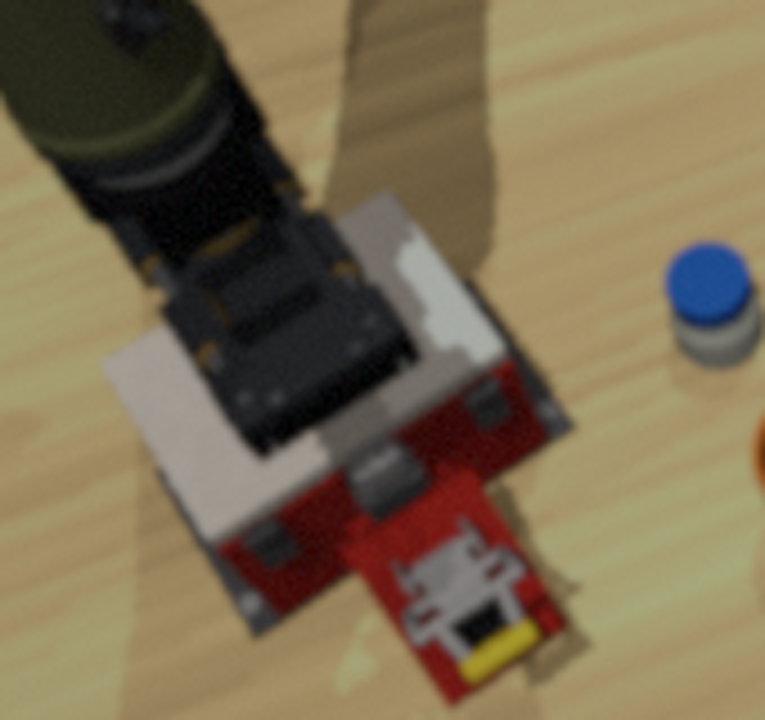

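Emit:
carry_out(
  increments="0.1 0 0 0.004 0 0 0;0.1 0 0 0.003 0 0 0;0.1 0 0 0.003 0 0 0;0.1 0 0 0 0 0 0",
)

```text
time_s: 13.98
tool_pos: [0.4488, -0.1961, 0.1819]
tool_rot: [180.0, 0.1, 104.3]
force: [1.1, -0.4, -6.1]
grip_width: 0.0137
```

Emit:
carry_out(
  increments="0.1 0 0 0.004 0 0 0;0.1 0 0 0.003 0 0 0;0.1 0 0 0 0 0 0",
)

```text
time_s: 14.35
tool_pos: [0.4499, -0.1962, 0.1817]
tool_rot: [-179.9, 0.3, 104.3]
force: [0.2, 0.6, -6.5]
grip_width: 0.0134
```

Emit:
carry_out(
  increments="0.1 0 -0.001 0.008 0 0 0;0.1 0 0 0 0 0 0",
)

```text
time_s: 14.6
tool_pos: [0.4512, -0.1973, 0.1806]
tool_rot: [-179.9, 0.6, 104.3]
force: [0.5, -0.5, -7.4]
grip_width: 0.0135
```

```bash
python3 - <<'E'
from h import *
w=read_camera('wrist'); crop(w,160,85,440,255,2.8,'w10.png')
s=read_camera('scene'); crop(s,60,170,230,330,4.5,'s10.png')
o=get_obs();print( o['tool_pos'],o['tool_rot'],o['time_s'],o['grip_width'],o['force'],o['wrist_torque'])
E
```

```text
[ 0.45089401 -0.19713925  0.17957327] [-179.85577698    0.53351675  104.30710051] 14.7 0.013401046680785308 [0.96861658 0.01034345 4.96743175] [ 0.05008591 -0.24076384 -0.01757999]
```

View pics/s10.png

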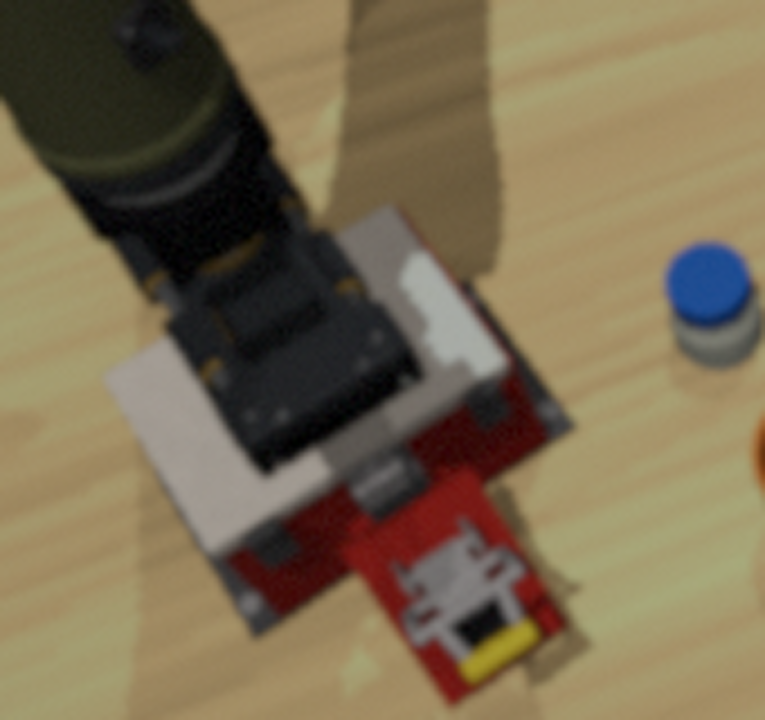

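View pics/w10.png

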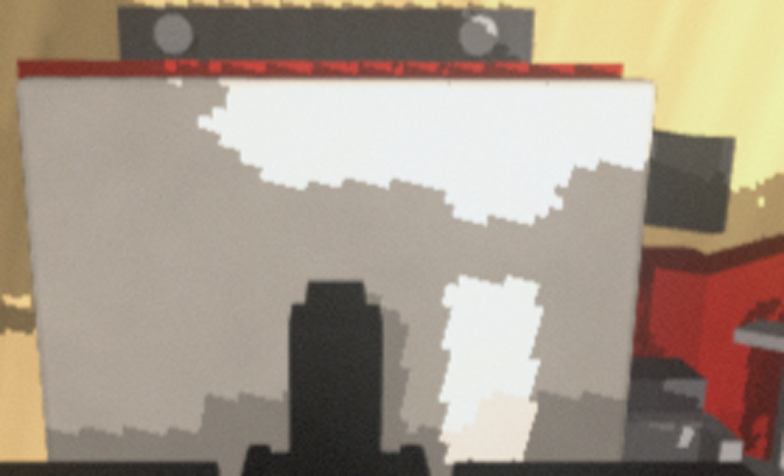

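Emit:
carry_out(
  increments="0.1 0.004 -0.003 -0.002 0 -0.5 0;0.1 0 0 0 0 0 0;0.1 0 0 0.003 0 0 0;0.1 0 0 0.002 0 0 0",
)

```text
time_s: 15.2
tool_pos: [0.4458, -0.1931, 0.1795]
tool_rot: [-179.5, 1.0, 104.3]
force: [-6.9, 3.2, 11.2]
grip_width: 0.0137
```

```bash
python3 - <<'E'
from h import *
w=read_camera('wrist'); crop(w,160,85,440,255,2.8,'w11.png')
o=get_obs();print( o['tool_pos'],o['tool_rot'],o['time_s'],o['grip_width'],o['force'],o['wrist_torque'])
E
```

```text
[ 0.44577943 -0.19306037  0.17950176] [-179.54255542    0.95504224  104.2965937 ] 15.25 0.0133647336551742 [-7.54400878  3.37277635 15.84869401] [ 0.79433251  1.46534512 -0.02277032]
```

View pics/w11.png

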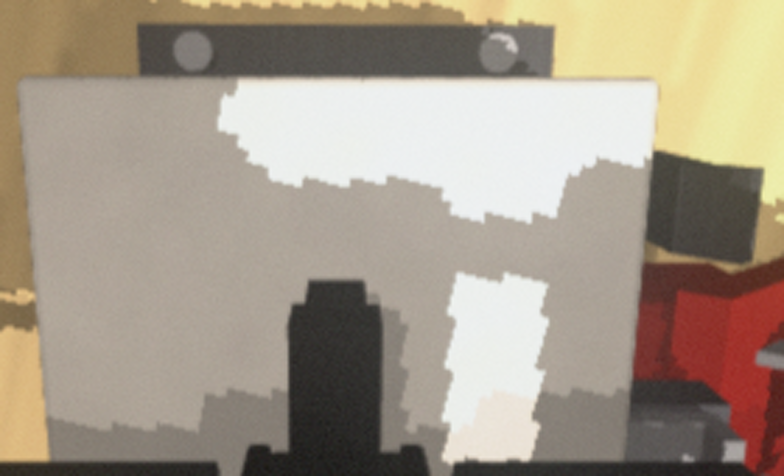

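Emit:
carry_out(
  increments="0.4 0 0 -0.001 0 0 0;0.4 0 0 0 0 0 0;0.4 0 0 0 0 0 0;0.4 0 0 -0.02 0 0 0;0.4 0 0 -0.04 0 0 0;0.4 0.0 0.03 -0.05 0 0 0;0.4 0 0.05 -0.03 0 0 8;0.5 0 0.05 0 0 0 10;0.5 0 0 0 0 0 10;0.5 0 0 0 0 0 0",
)

```text
time_s: 16.5
tool_pos: [0.578, -0.1676, 0.322]
tool_rot: [179.8, 0.9, 75.2]
force: [0.1, -0.8, 0.4]
grip_width: 0.043
```

```bash
python3 - <<'E'
from h import *
import pickle
w=read_camera('wrist'); cv2.imwrite('pics/w12.png',w['img']);pickle.dump(w,open('w12.pkl','wb'))
s=read_camera('scene'); crop(s,60,170,230,330,4.5,'s12.png');pickle.dump(s,open('s12.pkl','wb'))
o=get_obs();print( o['tool_pos'],o['tool_rot'],o['time_s'],o['grip_width'],o['force'],o['qpos'])
E
```

```text
[ 0.57719628 -0.16795427  0.32200893] [179.86658648   0.99582505  75.23250184] 16.6 0.04337376587042569 [-0.69690105 -0.10078493 -0.30873802] [ 52.54681818  17.26040635 -48.32744648  86.71034214  13.95163082
  81.88967659 -11.24671283]
```

View pics/w12.png

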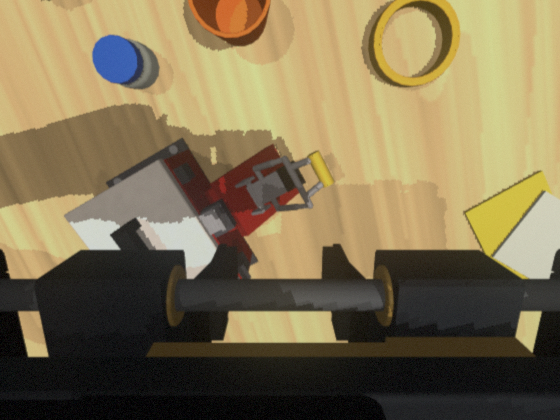

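View pics/s12.png

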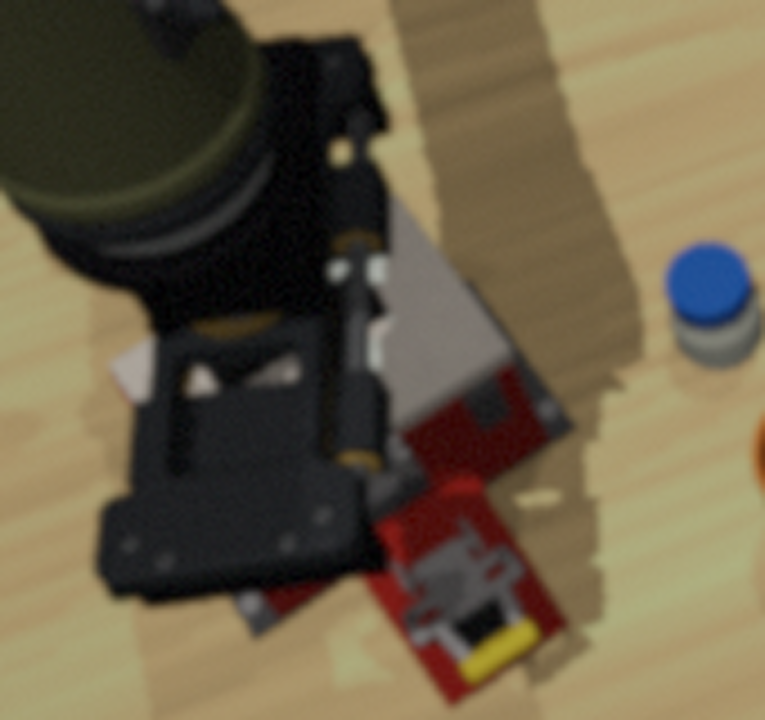

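Emit:
carry_out(
  increments="0.5 0.0235 0.034 0 0 -0.9 10;0.5 0 0 0 0 0 10.2;0.5 0 0 0.01 0 0 10.2;0.5 0 0 0.02 0 0 10.2;0.5 0 0 0.02 0 0 10.2;0.5 0 0 0.02 0 0 10.2;0.5 0 0 0 0 0 0",
)

```text
time_s: 17.48
tool_pos: [0.6118, -0.1611, 0.2519]
tool_rot: [177.9, 0.9, 12.9]
force: [-0.1, -0.5, 0.4]
grip_width: 0.0436
```

```bash
python3 - <<'E'
from h import *
import pickle
w=read_camera('wrist'); cv2.imwrite('pics/w13.png',w['img']);pickle.dump(w,open('w13.pkl','wb'))
o=get_obs();print( o['tool_pos'],o['tool_rot'],o['time_s'],o['grip_width'],o['force'],o['qpos'])
E
```

```text
[ 0.6125307  -0.16103389  0.25321043] [177.82540569   0.7992637   12.97857168] 17.525 0.04382574800137633 [0.2651623  0.03786249 0.73952575] [ 40.55636279  21.33452678 -37.2434727   87.89746656  15.5463315
  75.43994183 -75.77380071]
```

View pics/w13.png

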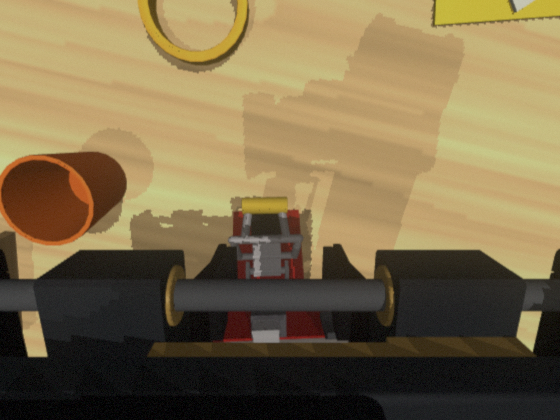

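```bash
python3 - <<'E'
from h import *
import pickle
w=pickle.load(open('w13.pkl','rb'));w1=pickle.load(open('w1.pkl','rb'));w12=pickle.load(open('w12.pkl','rb'))
t=pickle.load(open('t6.pkl','rb'));s=pickle.load(open('s12.pkl','rb'))
crop(w,215,185,325,345,4.5,'w13c.png')
g=lambda x0,y0,k,x,y:((x+.5)/k-.5+x0,(y+.5)/k-.5+y0)
tg=g(350,130,5,200,110); sg=g(60,170,4.5,499,648); tb=g(350,130,5,213,157)
P=tri([(w,265,205.5),(w1,282.3,143.7),(t,*tg),(s,*sg)]);print('grip',P,[ (proj(c,P)-q).round(1) for c,q in ((w,(265,205.5)),(w1,(282.3,143.7)),(t,tg),(s,sg))])
Q=tri([(w,264.5,240),(w1,281.7,174.7),(t,*tb)]);print('bar',Q,[ (proj(c,Q)-q).round(1) for c,q in ((w,(264.5,240)),(w1,(281.7,174.7)),(t,tb))])
B=np.array([.4475,-.197]);a=np.radians(14.3);bx=np.array([np.cos(a),np.sin(a)]);by=np.array([-bx[1],bx[0]])
for q in (P,Q): print((q[:2]-B)@bx,(q[:2]-B)@by,q[2])
for z in (.08,.09,.095,.1): q=atz(w,265,205.5,z); print(z,q.round(4),(q[:2]-B)@bx,(q[:2]-B)@by)
E
```

```text
grip [ 0.6203335  -0.15336038  0.10905272] [array([-2.2, -0.3]), array([-1.2, -0.6]), array([0.3, 0.2]), array([-0.9,  0.6])]
bar [ 0.59565026 -0.15994394  0.10793214] [array([ 0. , -1.2]), array([-1.3,  0.5]), array([0.5, 0. ])]
0.17825732735239994 -0.0004022270980664303 0.10905272442886667
0.15271274499812604 -0.0006850588084246755 0.10793214373939447
0.08 [ 0.6126 -0.1566  0.08  ] 0.16999821690856332 -0.001597013208133357
0.09 [ 0.6153 -0.156   0.09  ] 0.1727490138145207 -0.001717958104111761
0.095 [ 0.6167 -0.1557  0.095 ] 0.17412441226749936 -0.0017784305521009935
0.1 [ 0.618  -0.1554  0.1   ] 0.17549981072047796 -0.0018389030000901644
```

View pics/w13c.png

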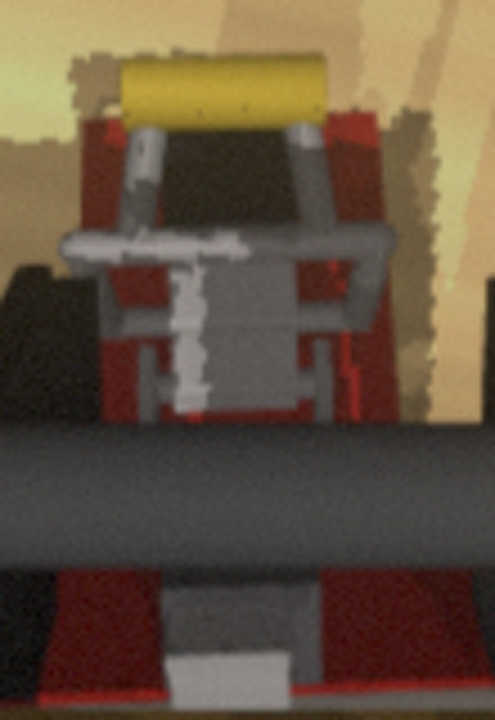

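```bash
cat > fit.py <<'E'
from h import *
from scipy.optimize import least_squares
def geom(B,yaw,lev,arm,st=0):
    bx=np.array([np.cos(yaw),np.sin(yaw)])
    th=np.radians(-51)+lev; hx=.1076+.014*np.cos(th); hz=.068+.014*np.sin(th)
    ph=np.radians(139)+lev-arm; L=.0555+st
    bar=(hx+L*np.cos(ph),hz+L*np.sin(ph)); gr=(bar[0]+.01*np.cos(ph)+.022*np.sin(ph),bar[1]+.01*np.sin(ph)-.022*np.cos(ph))
    le=(.1076+.045*np.cos(th)-.0*np.sin(th),.068+.045*np.sin(th))
    W=lambda q:np.array([*(np.array(B)+bx*q[0]),q[1]])
    return dict(hinge=W((hx,hz)),bar=W(bar),grip=W(gr),bar2=bar,grip2=gr,lev2=le,lev=W(le))
E
python3 - <<'E'
from fit import *
import pickle
w=pickle.load(open('w13.pkl','rb'));w1=pickle.load(open('w1.pkl','rb'))
t=pickle.load(open('t6.pkl','rb'));s=pickle.load(open('s12.pkl','rb'))
g=lambda x0,y0,k,x,y:((x+.5)/k-.5+x0,(y+.5)/k-.5+y0)
obs=[(w,'grip',(265,205.5)),(w1,'grip',(282.3,143.7)),(t,'grip',g(350,130,5,200,110)),(s,'grip',g(60,170,4.5,499,648)),
(w,'bar',(265,240)),(w1,'bar',(281.7,174.7)),(t,'bar',g(350,130,5,213,157)),(w,'hinge',g(215,185,4.5,235,320)),(w1,'hinge',g(190,125,4,357,305))]
def f(p):
    G=geom(p[:2],p[2],p[3],p[4]); r=[(proj(c,G[n])-q) for c,n,q in obs]
    return np.concatenate([np.ravel(r),[(p[0]-.4475)/.002,(p[1]+.197)/.002,(p[2]-.25)/.01,p[3]/.1*1]])
r=least_squares(f,[.4475,-.197,.25,0.05,1.5]);print(r.x,r.cost,f(r.x).round(1));G=geom(r.x[:2],r.x[2],r.x[3],r.x[4]);print(G)
E
```

```text
[ 0.44844848 -0.19754758  0.24594442  0.19273822  1.67741074] 12.218669358671653 [-0.6 -0.3 -0.2  2.1 -0.   2.1 -0.9  1.5  0.4 -2.1 -0.7  0.8  0.4  0.7
 -0.2 -1.3  0.3  0.3  0.5 -0.3 -0.4  1.9]
{'hinge': array([ 0.56321902, -0.16873715,  0.05900904]), 'bar': array([ 0.59490917, -0.16078209,  0.10387218]), 'grip': array([ 0.61786755, -0.15501893,  0.09900402]), 'bar2': (np.float64(0.15100475245533357), np.float64(0.103872179011884)), 'grip2': (np.float64(0.17467543167782526), np.float64(0.09900402277508347)), 'lev2': (np.float64(0.1420937422350087), np.float64(0.03910048881685405)), 'lev': array([ 0.58626632, -0.16295167,  0.03910049])}
```

Emit:
carry_out(
  increments="0.5 0.0067 -0.0046 0.02 2.2 0.8 -1.1;0.5 0 0 0.03 0 0 0;0.5 0 0 0 0 0 0",
)

```text
time_s: 17.9
tool_pos: [0.6192, -0.1559, 0.2029]
tool_rot: [-179.8, -0.3, 14.6]
force: [-0.3, -1.3, 1.0]
grip_width: 0.0438
```

```bash
python3 - <<'E'
from h import *
import pickle
w=read_camera('wrist'); crop(w,150,130,430,340,2.8,'w14.png');pickle.dump(w,open('w14.pkl','wb'))
o=get_obs();print( o['tool_pos'],o['tool_rot'],o['time_s'],o['grip_width'],o['force'])
print((proj(w,[.618,-.155,.099])-[150,130])*2.8)
E
```

```text
[ 0.62025811 -0.15606212  0.2046678 ] [-179.92541189   -0.43004811   14.58871835] 17.95 0.04362913392015138 [ 0.1217925   0.1265781  -0.07653623]
[354.9957002 316.9979978]
```

View pics/w14.png

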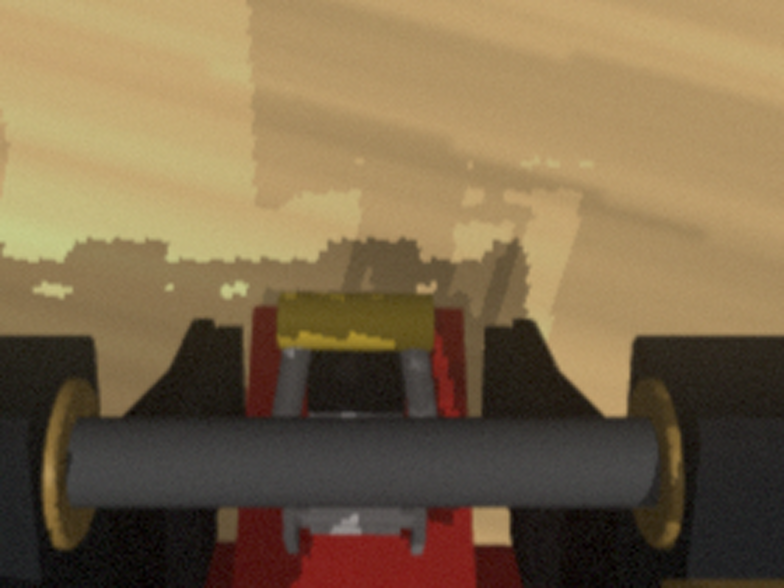

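Emit:
carry_out(
  increments="0.5 -0.002 -0.001 0.03 0 -0.4 0;0.5 -0.001 0 0.02 0 0 0;0.5 0 0 0 0 0 0",
)

```text
time_s: 18.32
tool_pos: [0.62, -0.1562, 0.1572]
tool_rot: [180.0, -0.4, 14.7]
force: [0.1, 0.5, 0.9]
grip_width: 0.0436
```

```bash
python3 - <<'E'
from h import *
w=read_camera('wrist'); crop(w,150,130,430,340,2.8,'w15.png')
o=get_obs();print( o['tool_pos'],o['tool_rot'],o['time_s'],o['grip_width'],o['force'])
E
```

```text
[ 0.62060915 -0.15622006  0.15822352] [179.92151807  -0.47969646  14.7086064 ] 18.375 0.04370689607659641 [0.11415261 0.23889525 0.29515106]
```

View pics/w15.png

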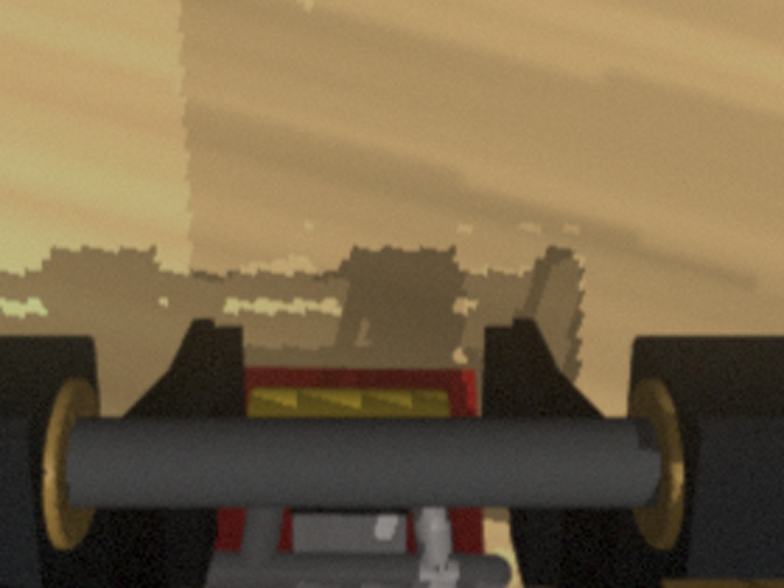

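Emit:
carry_out(
  increments="0.5 -0.003 -0.003 0.005 0 -0.4 -0.4;0.5 0 0 0 0 0 0;0.2 0 0 0 0 0 0;0.2 0 0 0 0 0 0;0.2 0 0 0 0 0 0",
  force=25,
)

```text
time_s: 19.0
tool_pos: [0.6185, -0.154, 0.1563]
tool_rot: [179.8, -0.3, 15.2]
force: [0.1, 0.3, -0.0]
grip_width: 0.0314
```

```bash
cat >> fit.py <<'E'
def ik(gx,gz):  # grip in box x, height -> lever, bar (branch: hinge clockwise of grip)
    v=np.array([gx-.1076,gz-.068]); r=np.hypot(*v); a=np.arctan2(v[1],v[0]); L=np.hypot(.0655,.022)
    c=(r*r+.014**2-L*L)/(2*r*.014); 
    if abs(c)>1: return r,None,None
    th=a-np.arccos(c); h=np.array([.1076,.068])+.014*np.array([np.cos(th),np.sin(th)])
    psi=np.arctan2(gz-h[1],gx-h[0]); ph=psi+np.arctan2(.022,.0655); bar=h+.0555*np.array([np.cos(ph),np.sin(ph)])
    return r,th+np.radians(51),bar
E
python3 - <<'E'
from fit import *
for q in ((.1756,.099),(.1756,.101),(.16,.125),(.14,.138),(.12,.143),(.1,.143),(.08,.142),(.07,.141),(.066,.139),(.062,.137),(.062,.13),(.062,.123),(.066,.123),(.066,.137),(.064,.135),(.063,.131)):
    r,l,b=ik(*q); print(q,round(r,4),None if l is None else round(l,3),None if b is None else (b-[0,.09]).round(4))
E
```

```text
(0.1756, 0.099) 0.0747 0.249 [0.152  0.0141]
(0.1756, 0.101) 0.0756 0.337 [0.1519 0.0157]
(0.16, 0.125) 0.0774 0.859 [0.1361 0.0311]
(0.14, 0.138) 0.0771 1.145 [0.1185 0.037 ]
(0.12, 0.143) 0.076 1.326 [0.1024 0.0364]
(0.1, 0.143) 0.0754 1.542 [0.0875 0.0323]
(0.08, 0.142) 0.079 2.096 [0.0722 0.0291]
(0.07, 0.141) 0.0821 2.593 [0.0634 0.0277]
(0.066, 0.139) 0.0823 2.68 [0.0605 0.0255]
(0.062, 0.137) 0.0827 2.829 [0.0574 0.0233]
(0.062, 0.13) 0.077 2.198 [0.0613 0.0158]
(0.062, 0.123) 0.0714 1.848 [0.0637 0.0089]
(0.066, 0.123) 0.069 1.63 [0.0667 0.0088]
(0.066, 0.137) 0.0806 2.445 [0.0619 0.0232]
(0.064, 0.135) 0.0799 2.41 [0.061 0.021]
(0.063, 0.131) 0.0772 2.199 [0.0619 0.0169]
```

Emit:
carry_out(
  increments="0.2 -0.006 0 -0.011 0 0 1;0.2 -0.0076 0 -0.012 0 0 0;0.2 -0.0085 0 -0.007 0 0 0;0.2 -0.0085 0 -0.006 0 0 0;0.2 -0.01 0 -0.0035 0 0 0;0.2 -0.01 0 -0.0025 0 0 0;0.2 -0.01 0 -0.0005 0 0 0;0.2 0 0 0 0 0 0",
)

```text
time_s: 20.0
tool_pos: [0.5543, -0.1697, 0.1999]
tool_rot: [179.8, -0.3, 14.1]
force: [1.6, 0.7, -5.7]
grip_width: 0.0314
```

```bash
cat > st.py <<'E'
from fit import *
o=get_obs();p=o['tool_pos'];B=np.array([.4484,-.1975]);a=np.radians(14.1);bx=np.array([np.cos(a),np.sin(a)]);by=np.array([-bx[1],bx[0]])
z=np.array([0,0,1]);d=p[:2]-B
g=((d@bx),p[2]-.057);print('tcp',p.round(4),o['tool_rot'].round(1),'t',o['time_s'],'w',o['grip_width'].round(4),'F',o['force'].round(1),'box x,y',(d@bx).round(4),(d@by).round(4),'grip z',g[1].round(4));r,l,b=ik(*g);print('ik',r,l,b)
E
python3 - <<'E'
from h import *
w=read_camera('wrist'); crop(w,120,90,440,320,2.4,'w16.png')
s=read_camera('scene'); crop(s,60,170,230,330,4.5,'s16.png')
E
python3 st.py
```

```text
Traceback (most recent call last):
  File "st.py", line 4, in <module>
    g=((d@bx),p[2]-.057);print('tcp',p.round(4),o['tool_rot'].round(1),'t',o['time_s'],'w',o['grip_width'].round(4),'F',o['force'].round(1),'box x,y',(d@bx).round(4),(d@by).round(4),'grip z',g[1].round(4));r,l,b=ik(*g);print('ik',r,l,b)
                                                                                           ^^^^^^^^^^^^^^^^^^^^^
AttributeError: 'float' object has no attribute 'round'
```

View pics/w16.png

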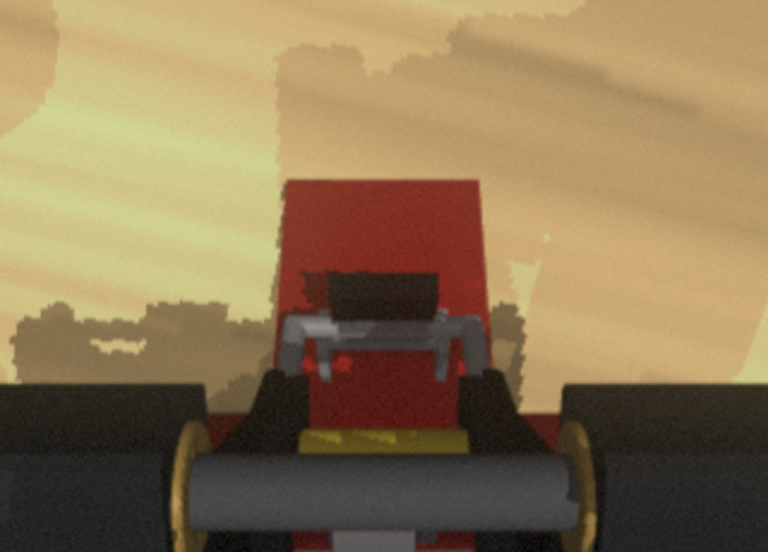

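View pics/s16.png

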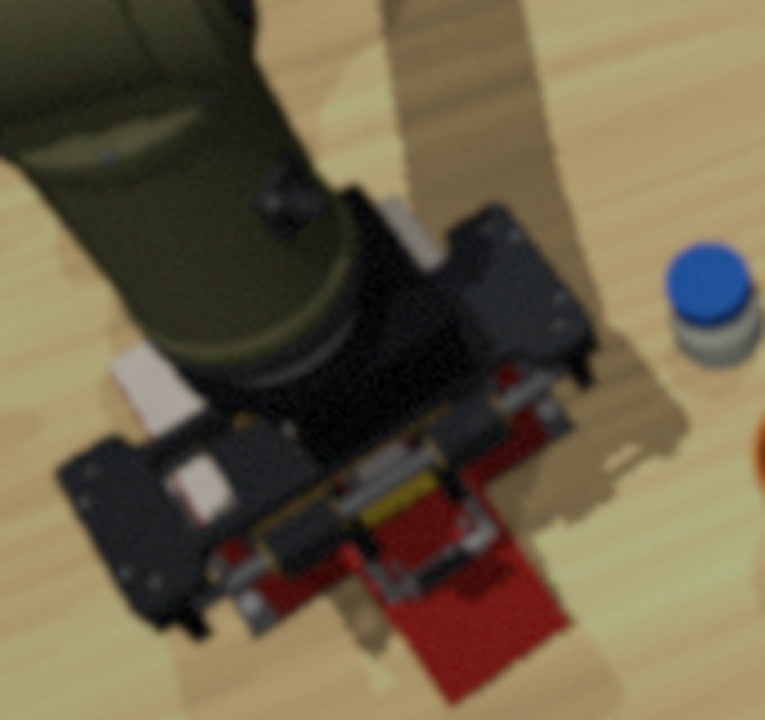

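Emit:
carry_out(
  increments="0.2 -0.012 0 0.001 0 0 0;0.2 -0.012 0 0.003 0 0 0;0.2 -0.0075 0 0.001 0 0 0;0.2 -0.0055 0 0.001 0 0 0;0.2 0 0 0 0 0 0",
)

```text
time_s: 20.72
tool_pos: [0.5239, -0.1769, 0.1961]
tool_rot: [179.6, -1.4, 14.2]
force: [6.6, 0.9, -9.1]
grip_width: 0.0315
```

```bash
sed -i "s/o\['grip_width'\].round(4)/o['grip_width']/" st.py
python3 - <<'E'
from h import *
w=read_camera('wrist'); crop(w,120,90,440,320,2.4,'w17.png')
s=read_camera('scene'); crop(s,60,170,230,330,4.5,'s17.png')
E
python3 st.py
```

```text
tcp [ 0.5238 -0.177   0.1959] [179.6  -1.3  14.2] t 20.825 w 0.03134681429604032 F [ 7.7  0.6 -8. ] box x,y 0.0781 0.0016 grip z 0.1389
ik 0.07683079765252582 1.9476864694314457 [0.07174913 0.11562009]
```

View pics/w17.png

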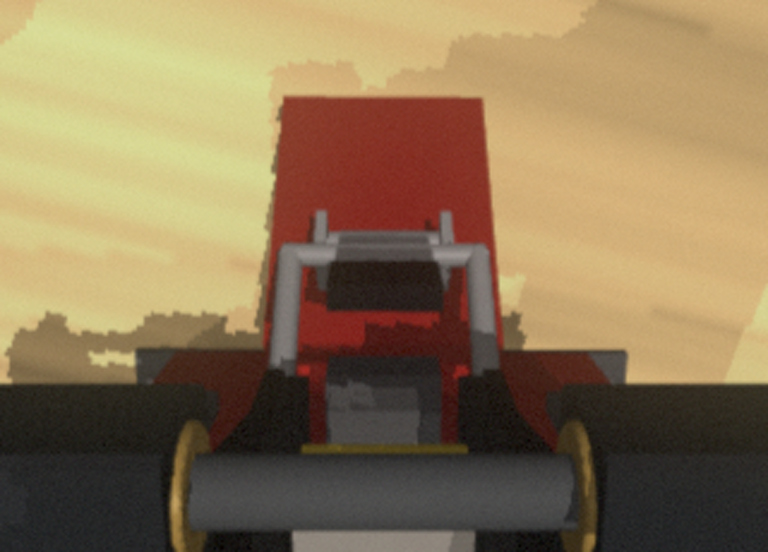

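View pics/s17.png

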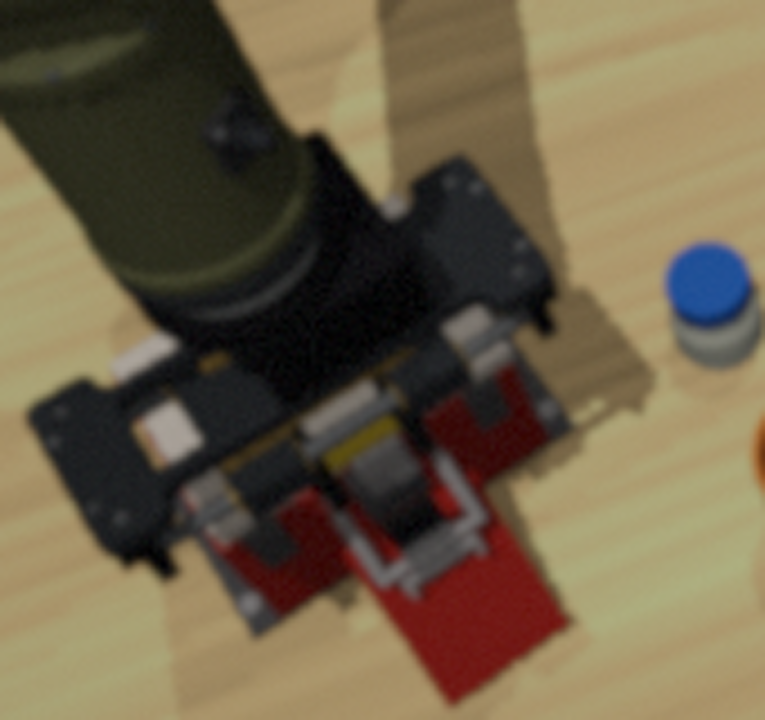

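Emit:
carry_out(
  increments="0.2 -0.006 0 0.001 0 -1 0;0.2 -0.006 0 0.002 0 0 0;0.2 -0.003 0 0.002 0 0 0;0.2 0 0 0 0 0 0",
)

```text
time_s: 21.32
tool_pos: [0.5178, -0.1779, 0.1921]
tool_rot: [179.4, -1.9, 14.4]
force: [7.1, 0.6, -6.1]
grip_width: 0.0318
```

```bash

python3 - <<'E'
from h import *
w=read_camera('wrist'); crop(w,120,90,440,320,2.4,'w18.png')
E
python3 st.py
```

```text
tcp [ 0.5177 -0.1779  0.1921] [179.4  -1.8  14.4] t 21.375 w 0.031949641963238774 F [ 7.7 -0.1 -5.5] box x,y 0.072 0.0022 grip z 0.1351
ik 0.07593905047710363 1.9712985746912177 [0.06806321 0.11122786]
```

View pics/w18.png

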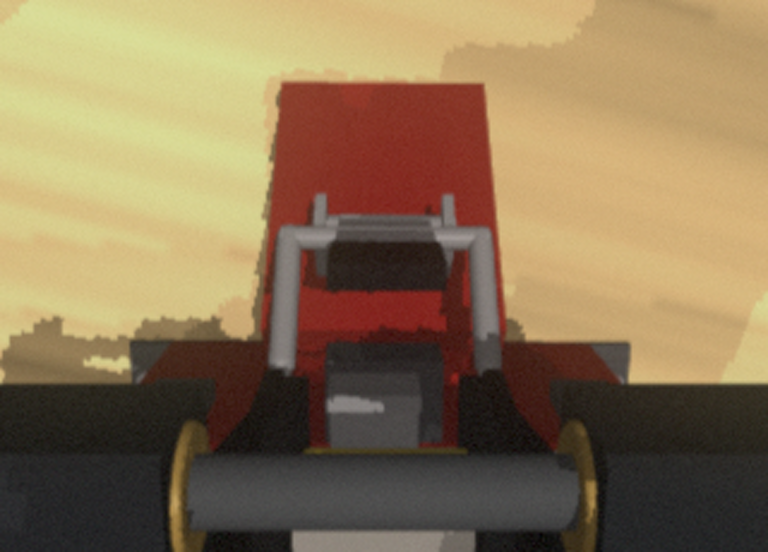

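Emit:
carry_out(
  increments="0.2 -0.008 0 0 0 -1.5 0;0.2 -0.006 0 0 0 -1 0;0.2 -0.002 0 0 0 0 0",
)

```text
time_s: 21.75
tool_pos: [0.5132, -0.1778, 0.1921]
tool_rot: [179.2, -1.2, 14.6]
force: [15.3, -1.5, -15.1]
grip_width: 0.032
```

```bash

python3 - <<'E'
from h import *
w=read_camera('wrist'); crop(w,120,90,440,320,2.4,'w19.png')
s=read_camera('scene'); crop(s,60,170,230,330,4.5,'s19.png')
E
python3 st.py
```

```text
tcp [ 0.5128 -0.178   0.192 ] [179.2  -1.1  14.6] t 21.85 w 0.031715941170395445 F [ 15.4  -0.2 -15.7] box x,y 0.0672 0.0032 grip z 0.135
ik 0.07825497793495985 2.21550912012164 [0.06398484 0.11107127]
```

View pics/w19.png

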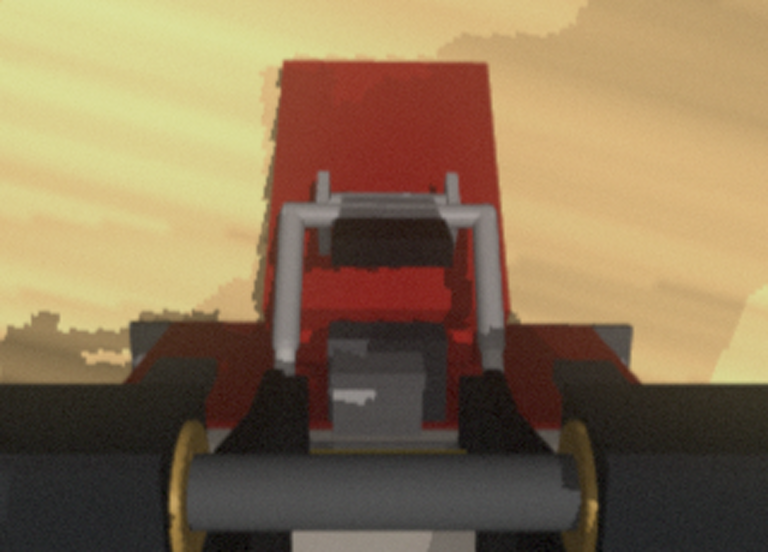

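View pics/s19.png

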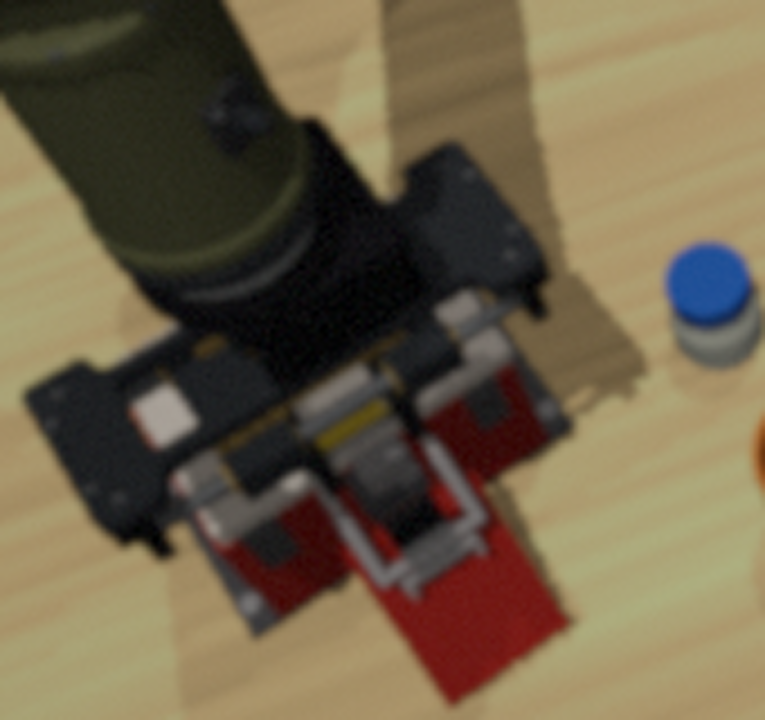

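Emit:
carry_out(
  increments="0.2 -0.003 0 0.006 0 -1 0;0.2 -0.001 0 0.004 0 0 0;0.2 0 0 0 0 0 0",
)

```text
time_s: 22.22
tool_pos: [0.5116, -0.1792, 0.1834]
tool_rot: [179.0, -0.5, 14.6]
force: [1.8, 0.1, -0.8]
grip_width: 0.0323
```

```bash
python3 st.py
```

```text
tcp [ 0.5116 -0.1792  0.1834] [179.   -0.5  14.6] t 22.225 w 0.03225469214152514 F [ 1.8  0.1 -0.8] box x,y 0.0657 0.0024 grip z 0.1264
ik 0.07183173435523756 1.8060409271331728 [0.06565531 0.10218787]
```

Emit:
carry_out(
  increments="0.2 -0.001 0 0.004 1 0 0.4;0.2 0 0 0.002 0 0 0;0.2 0 0 0 0 0 0",
)

```text
time_s: 22.6
tool_pos: [0.5089, -0.1813, 0.1779]
tool_rot: [180.0, -0.3, 14.1]
force: [1.2, 0.4, 0.5]
grip_width: 0.032
```

```bash
python3 st.py
python3 - <<'E'
from h import *
w=read_camera('wrist'); crop(w,120,90,440,320,2.4,'w20.png')
s=read_camera('scene'); crop(s,60,170,230,330,4.5,'s20.png')
E
```

```text
tcp [ 0.5089 -0.1813  0.1779] [180.   -0.3  14.1] t 22.6 w 0.032029518900436496 F [1.2 0.4 0.5] box x,y 0.0626 0.001 grip z 0.1209
ik 0.06948643395162526 1.7235720363702978 [0.06468778 0.0968669 ]
```

View pics/w20.png

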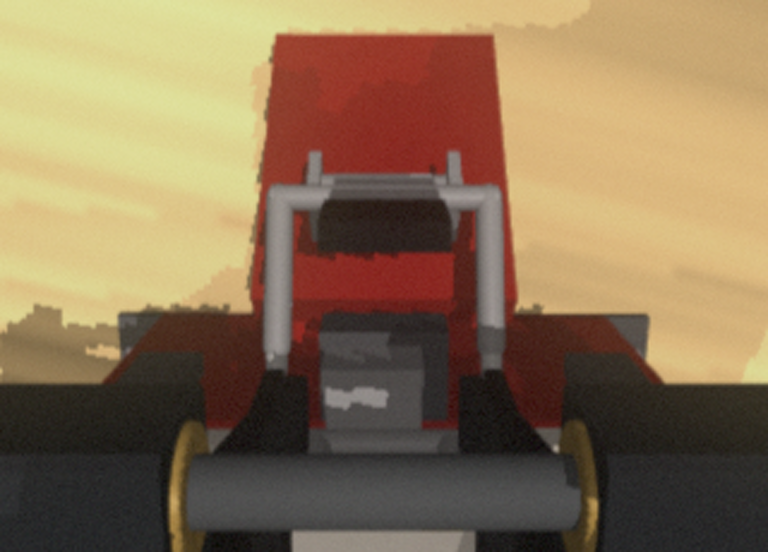

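View pics/s20.png

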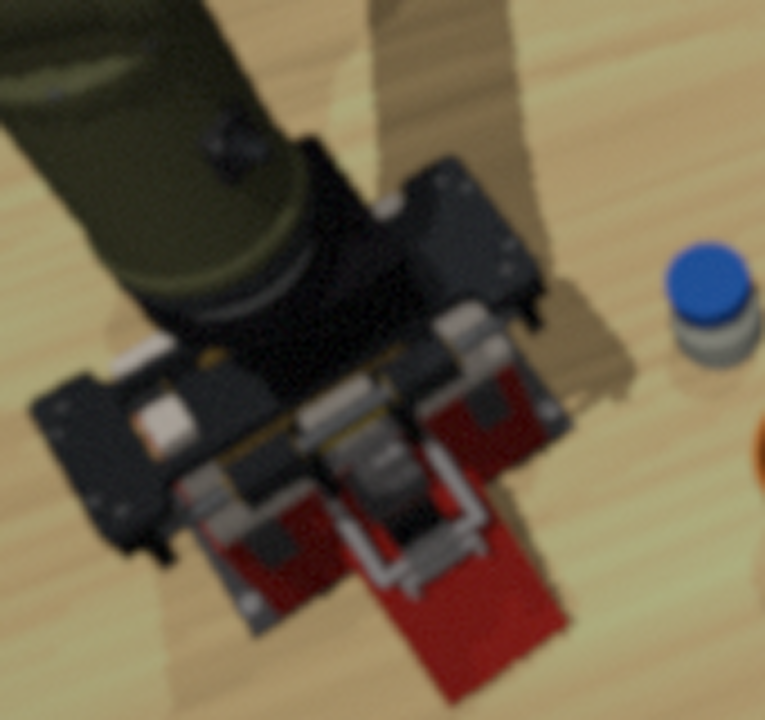

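Emit:
carry_out(
  increments="0.2 0.004 0 0.001 0 0 0;0.2 0.003 0 0 0 0 0;0.2 0.003 0 0 0 0 0",
)

```text
time_s: 23.08
tool_pos: [0.5162, -0.1795, 0.1764]
tool_rot: [-180.0, 0.1, 14.1]
force: [-2.4, -1.1, 2.0]
grip_width: 0.032
```

```bash
python3 st.py
```

```text
tcp [ 0.5162 -0.1795  0.1764] [-1.80e+02  1.00e-01  1.41e+01] t 23.075 w 0.03198263114762334 F [-2.4 -1.1  2. ] box x,y 0.0701 0.0009 grip z 0.1194
ik 0.06360446144856491 1.2164127842691062 [0.07023297 0.0952256 ]
```

Emit:
carry_out(
  increments="0.2 0.004 0 0 0 0 0;0.2 0.003 0 0 0 0 0",
)

```text
time_s: 23.32
tool_pos: [0.5214, -0.1783, 0.1755]
tool_rot: [-179.9, 0.4, 14.0]
force: [-7.0, -2.3, 4.6]
grip_width: 0.0321
```

```bash
python3 st.py
python3 - <<'E'
from h import *
w=read_camera('wrist'); crop(w,120,90,440,320,2.4,'w21.png')
s=read_camera('scene'); crop(s,60,170,230,330,4.5,'s21.png')
E
```

```text
tcp [ 0.5214 -0.1783  0.1755] [-179.9    0.4   14. ] t 23.325 w 0.032073619707540454 F [-7.  -2.3  4.6] box x,y 0.0755 0.0008 grip z 0.1185
ik 0.05985635611293297 0.820622220226085 [0.07330723 0.09443809]
```

View pics/w21.png

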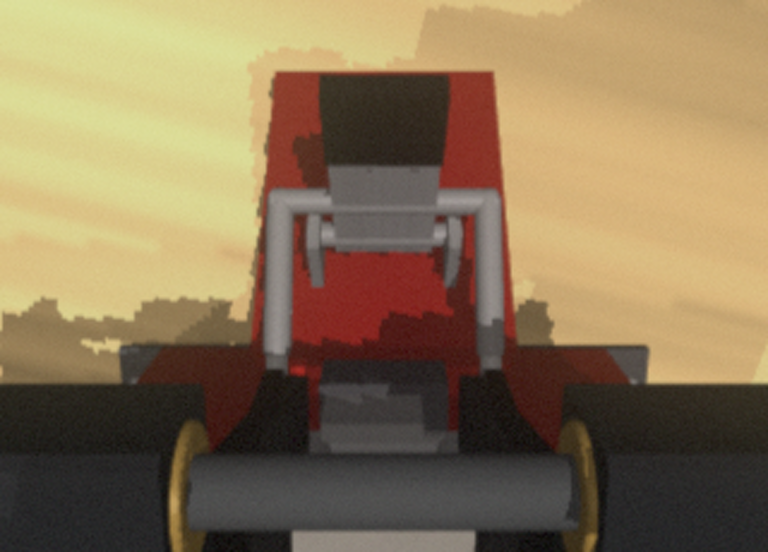

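View pics/s21.png

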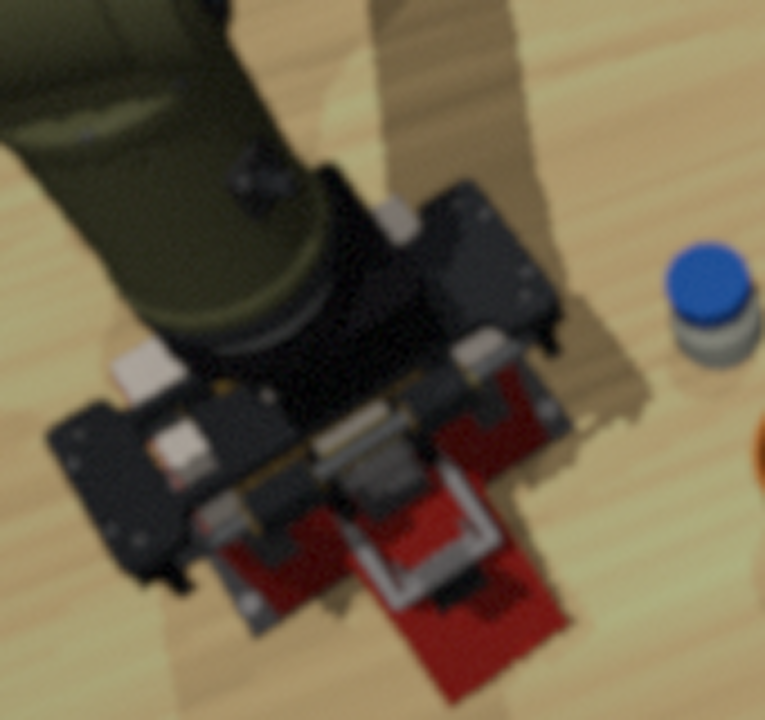

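Emit:
carry_out(
  increments="0.2 -0.004 0 0 0 0 0;0.2 0 0 0 0 0 0",
)

```text
time_s: 23.68
tool_pos: [0.5201, -0.1785, 0.1754]
tool_rot: [-180.0, 0.0, 14.1]
force: [-0.1, -0.5, -1.1]
grip_width: 0.0316
```

```bash
python3 st.py
```

```text
tcp [ 0.5201 -0.1785  0.1754] [-180.     0.    14.1] t 23.675 w 0.03160229532667805 F [-0.1 -0.5 -1.1] box x,y 0.0742 0.001 grip z 0.1184
ik 0.06047212332968673 0.9004135785112676 [0.07263656 0.09427656]
```

Emit:
carry_out(
  increments="0.5 0 0 0 0 0 0;0.5 0 0 0 0 0 0;0.5 0 0 -0.02 0 0 0;0.5 0 0 -0.04 0 0 0;0.5 0.02 0 -0.05 0 0 0;0.3 0.03 0 -0.03 0 0 0;0.3 0.03 0 0 0 0 0;0.2 0 0 0 0 0 0",
)

```text
time_s: 24.68
tool_pos: [0.5985, -0.1565, 0.3187]
tool_rot: [-179.7, 0.1, 14.1]
force: [-0.9, -0.3, -0.4]
grip_width: 0.0236
```

```bash

python3 - <<'E'
from h import *
import pickle
w=read_camera('wrist'); crop(w,180,120,380,320,3,'w22.png')
s=read_camera('scene'); crop(s,60,170,230,330,4.5,'s22.png')
t=read_camera('top'); crop(t,350,130,460,260,5,'t22.png')
pickle.dump((w,s,t),open('p22.pkl','wb'))
E
python3 st.py
```

```text
tcp [ 0.5966 -0.1582  0.3185] [-179.8    0.3   14. ] t 24.825 w 0.018703984711109536 F [-0.  -0.9 -0.6] box x,y 0.1533 0.002 grip z 0.2615
ik 0.19887279838220612 None None
```

View pics/w22.png

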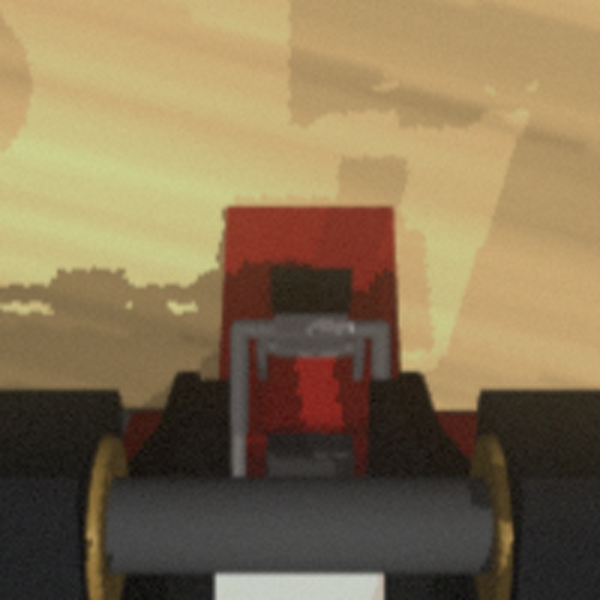

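View pics/s22.png

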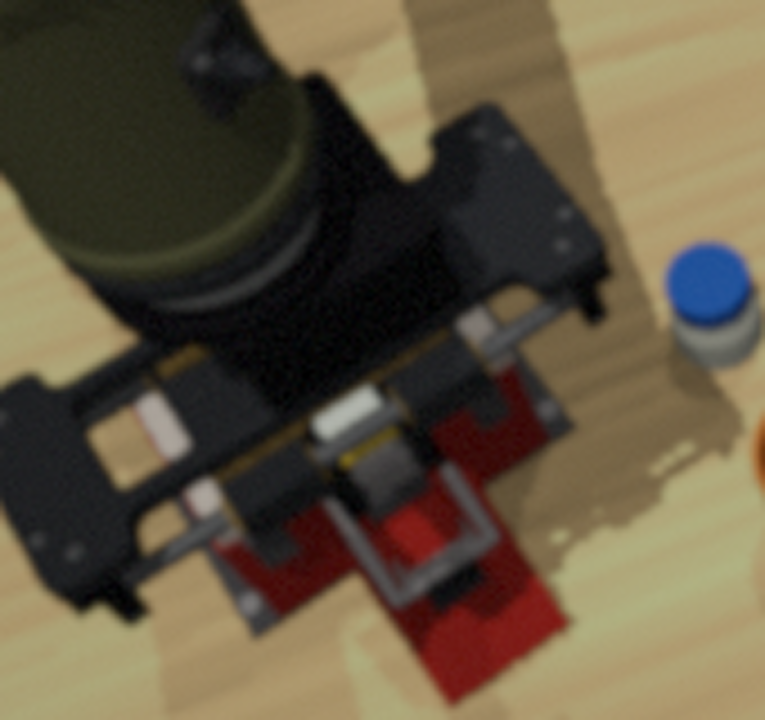

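View pics/t22.png

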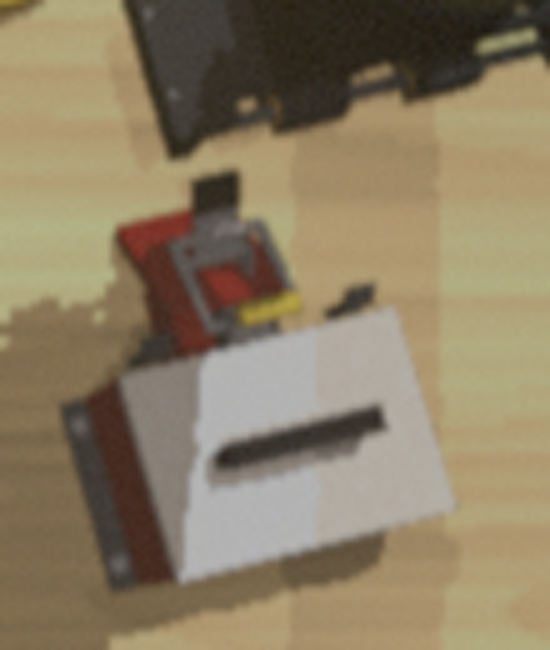

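Emit:
carry_out(
  increments="0 -0.045 0 0 0 0 0;0 -0.045 0 0 0 0 0;0 0 0 0 0 0 0",
)

```text
time_s: 25.2
tool_pos: [0.5038, -0.1816, 0.3166]
tool_rot: [-179.7, 0.5, 13.8]
force: [0.9, -0.1, -0.2]
grip_width: 0.0018
```

```bash

python3 - <<'E'
from h import *
import pickle
w=read_camera('wrist'); crop(w,190,80,370,260,3.3,'w23.png')
pickle.dump(w,open('w23.pkl','wb'))
E
python3 st.py
```

```text
tcp [ 0.5053 -0.1809  0.3168] [-179.6    0.4   13.9] t 25.25 w 0.0009935197952610731 F [-0.3 -0.6  0.3] box x,y 0.0593 0.0022 grip z 0.2598
ik 0.19783919252454885 None None
```

View pics/w23.png

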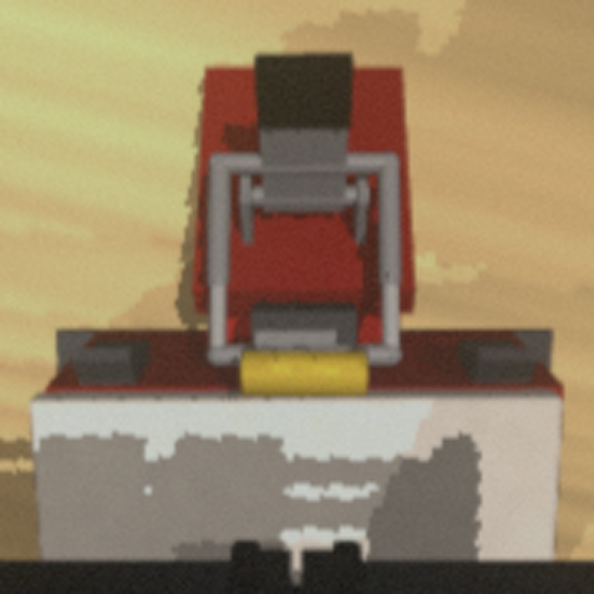

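```bash
python3 - <<'E'
from fit import *
import pickle
w=pickle.load(open('w23.pkl','rb'))
B=np.array([.4484,-.1975]);a=np.radians(14.1);bx=np.array([np.cos(a),np.sin(a)]);by=np.array([-bx[1],bx[0]])
f=lambda x,y:((x+.5)/3.3-.5+190,(y+.5)/3.3-.5+80)
def r(n,x,y,z): P=atz(w,*f(x,y),z);d=P[:2]-B;print(n,z,(d@bx).round(4),(d@by).round(4))
for z in (.095,.099,.105): r('bar',305,357,z)
r('lip outer',297,329,.106);r('lip inner',297,347,.106)
r('lid front L',33,397,.102);r('lid front R',562,393,.102)
for z in (.12,.125): r('grip',305,373,z)
r('hinge',306,160,.09);r('pivot',306,195,.068)
r('lev end',305,60,.1);r('lev end',305,60,.09)
r('block front',305,305,.09)
E
```

```text
bar 0.095 0.064 -0.0002
bar 0.099 0.0649 -0.0002
bar 0.105 0.0662 -0.0002
lip outer 0.106 0.0741 0.0019
lip inner 0.106 0.0692 0.002
lid front L 0.102 0.0546 0.0753
lid front R 0.102 0.0551 -0.0712
grip 0.12 0.0652 -0.0001
grip 0.125 0.0663 -0.0001
hinge 0.09 0.1176 -0.0007
pivot 0.068 0.1067 -0.0007
lev end 0.1 0.143 -0.0005
lev end 0.09 0.1434 -0.0005
block front 0.09 0.0779 -0.0003
```

Emit:
carry_out(
  increments="0 0.042 0.0015 0 0 0 -0.2;0 0.042 0.001 0 0.4 0.4 0;0 0 0 0.05 0 0 0;0 0 0 0.04 0 0 0;0 0 0 0 0 0 0",
  force=30,
)

```text
time_s: 25.88
tool_pos: [0.5929, -0.1603, 0.2247]
tool_rot: [-179.2, -0.3, 14.0]
force: [0.8, -0.3, 1.0]
grip_width: 0.0009
```

```bash

python3 - <<'E'
from h import *
import pickle
w=read_camera('wrist'); crop(w,120,90,440,320,2.4,'w24.png')
s=read_camera('scene'); crop(s,60,170,230,330,4.5,'s24.png')
E
python3 st.py
```

```text
tcp [ 0.5946 -0.1609  0.2285] [-179.5   -0.6   14. ] t 25.975 w 0.0005690345095079896 F [-0.5  0.4  0.4] box x,y 0.1508 -0.0001 grip z 0.1715
ik 0.11216572264599546 None None
```

View pics/w24.png

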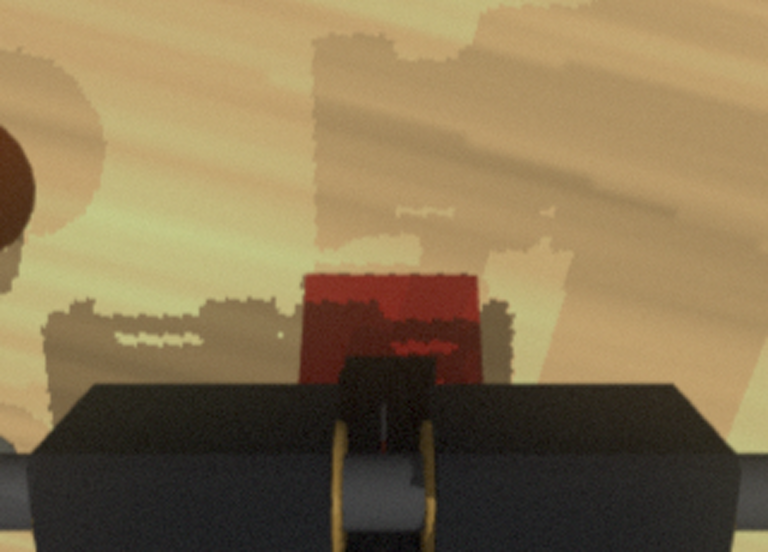

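View pics/s24.png

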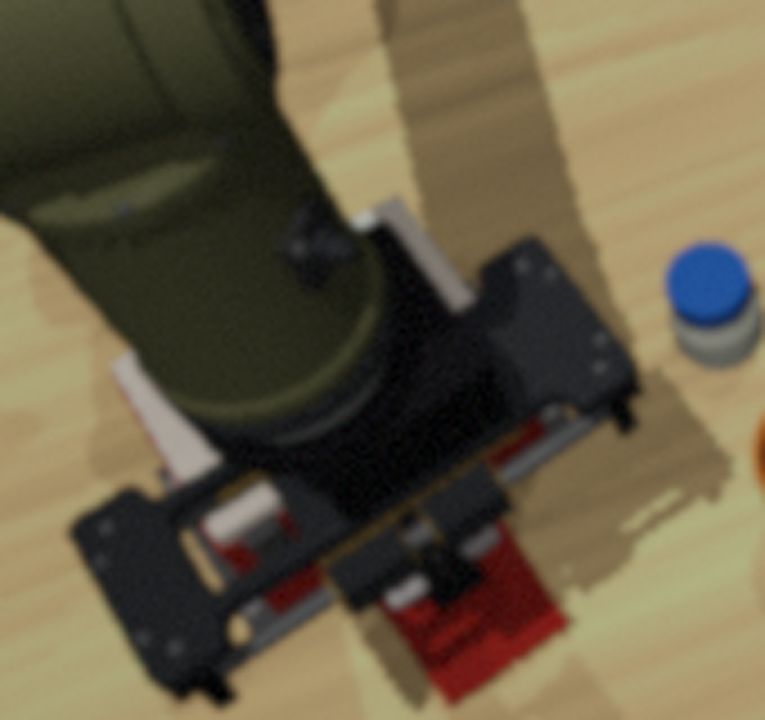

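Emit:
carry_out(
  increments="0 -0.010 0 0.02 0 -0.6 0;0 0 0 0.02 0 0 0;0 0 0 0 0 0 0",
)

```text
time_s: 26.35
tool_pos: [0.5858, -0.1637, 0.1895]
tool_rot: [-179.7, -0.2, 14.0]
force: [-0.4, 0.3, -0.3]
grip_width: 0.0004
```

```bash
python3 st.py
```

```text
tcp [ 0.5858 -0.1637  0.1895] [-179.7   -0.2   14. ] t 26.35 w 0.00043961838313408844 F [-0.4  0.3 -0.3] box x,y 0.1415 -0.0007 grip z 0.1325
ik 0.07283614533016736 0.7699985818449916 [0.11983635 0.12179746]
```

Emit:
carry_out(
  increments="0 0 0 0.01 0 0 0;0 0.001 0 0.01 0 0 0;0 0.002 0 0.008 0 0 0",
)

```text
time_s: 26.72
tool_pos: [0.5947, -0.1617, 0.165]
tool_rot: [-179.9, -1.0, 14.0]
force: [1.9, 2.5, 4.1]
grip_width: 0.0006
```

```bash
python3 st.py;python3 - <<'E'
from h import *
import pickle
w=read_camera('wrist'); crop(w,120,90,440,320,2.4,'w25.png')
E
```

```text
tcp [ 0.5947 -0.1617  0.165 ] [-179.9   -1.    14. ] t 26.725 w 0.0006089226629269551 F [1.9 2.5 4.1] box x,y 0.1506 -0.0009 grip z 0.108
ik 0.058729966337019296 -0.6883389763932307 [0.12651265 0.10613958]
```

View pics/w25.png

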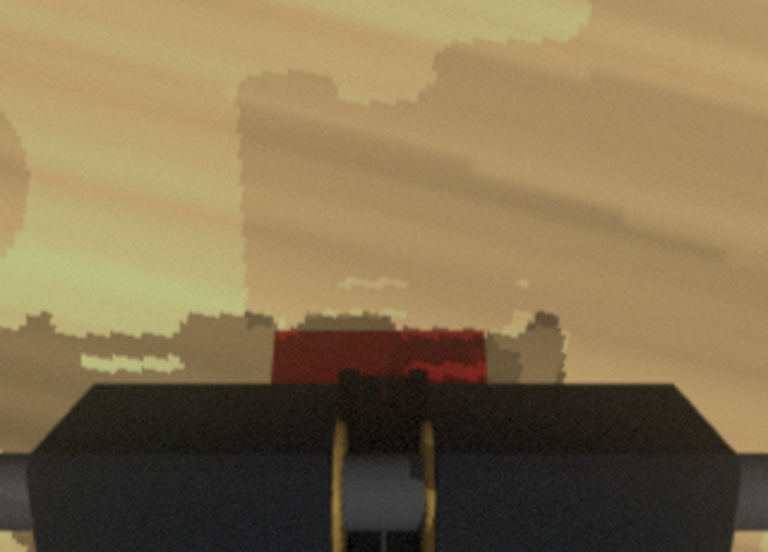

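Emit:
carry_out(
  increments="0 -0.002 0 0.009 0 -0.8 0;0 -0.002 0 0.009 0 0 0;0 -0.002 0 0.009 0 0 0",
)

```text
time_s: 27.15
tool_pos: [0.5913, -0.1624, 0.1376]
tool_rot: [-180.0, -0.5, 14.1]
force: [2.8, -0.1, 5.8]
grip_width: 0.0006
```

```bash
python3 st.py
```

```text
tcp [ 0.5913 -0.1624  0.1376] [-180.    -0.5   14.1] t 27.15 w 0.0006228021023770385 F [ 2.8 -0.1  5.8] box x,y 0.1472 -0.0007 grip z 0.0806
ik 0.04154499144780124 None None
```

Emit:
carry_out(
  increments="0 -0.001 0 0.009 0 -0.5 0;0 -0.001 0 0.008 0 0 0;0 -0.001 0 0.007 0 0 0",
)

```text
time_s: 27.52
tool_pos: [0.5862, -0.1639, 0.1113]
tool_rot: [-180.0, 0.3, 14.0]
force: [3.5, 2.5, 16.8]
grip_width: 0.0003
```

```bash
python3 st.py;python3 - <<'E'
from h import *
s=read_camera('scene'); crop(s,60,170,230,330,4.5,'s26.png')
E
```

```text
tcp [ 0.5862 -0.1639  0.1113] [-180.     0.3   14. ] t 27.525 w 0.00034188967410905575 F [ 3.5  2.5 16.8] box x,y 0.1418 -0.001 grip z 0.0543
ik 0.036832427120654605 None None
```

View pics/s26.png

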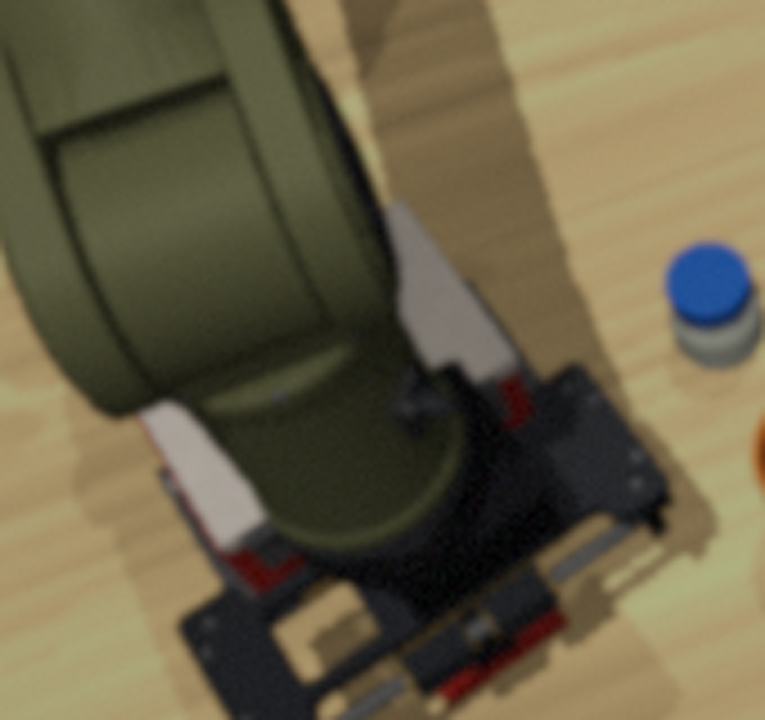

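Emit:
carry_out(
  increments="0 0.004 0 0.004 0 0 0;0 0 0 0.005 0 0 0;0 0 0 0.004 0 0 0",
)

```text
time_s: 27.95
tool_pos: [0.5945, -0.1625, 0.1005]
tool_rot: [179.9, -0.3, 14.0]
force: [2.1, 1.0, 10.3]
grip_width: 0.0004
```

```bash
python3 st.py
```

```text
tcp [ 0.5945 -0.1625  0.1005] [179.9  -0.3  14. ] t 27.95 w 0.0004029907204410733 F [ 2.1  1.  10.3] box x,y 0.1502 -0.0016 grip z 0.0435
ik 0.04915322869665507 None None
```

Emit:
carry_out(
  increments="0 -0.002 0 0.005 0 0 0;0 -0.001 0 0.004 0 0 0",
)

```text
time_s: 28.2
tool_pos: [0.5957, -0.1621, 0.0931]
tool_rot: [179.7, -0.8, 14.1]
force: [3.2, 1.0, 3.0]
grip_width: 0.0002
```

```bash
python3 st.py
```

```text
tcp [ 0.5957 -0.1621  0.0931] [179.7  -0.8  14.1] t 28.2 w 0.00018153576301826308 F [3.2 1.  3. ] box x,y 0.1515 -0.0015 grip z 0.0361
ik 0.054231877375494966 None None
```

Emit:
carry_out(
  increments="0 0.005 0 -0.02 0 0 0;0 0 0 -0.05 0 0 0;0 -0.02 0 -0.06 0 0 0;0 -0.035 0 -0.06 0 0 0;0 -0.035 0 -0.03 0 0 0;0 0 0 0 0 0 0",
)

```text
time_s: 28.95
tool_pos: [0.5059, -0.1836, 0.3077]
tool_rot: [-179.8, 0.4, 14.0]
force: [0.9, -0.7, 0.3]
grip_width: 0.0005
```

```bash
python3 - <<'E'
from h import *
import pickle
w=read_camera('wrist'); crop(w,180,70,380,260,3.2,'w27.png');pickle.dump(w,open('w27.pkl','wb'))
E
python3 st.py
```

```text
tcp [ 0.5065 -0.1829  0.3063] [-179.7    0.4   14.1] t 29.0 w 0.0005179639251863495 F [0.2 0.2 0.1] box x,y 0.0599 0.0 grip z 0.2493
ik 0.1874895103587248 None None
```

View pics/w27.png

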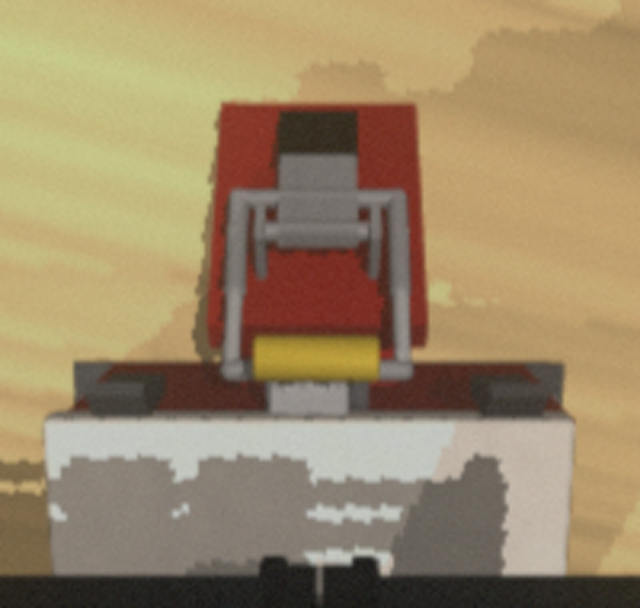

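```bash
python3 - <<'E'
from fit import *
import pickle
w=pickle.load(open('w27.pkl','rb'))
B=np.array([.4484,-.1975]);a=np.radians(14.1);bx=np.array([np.cos(a),np.sin(a)]);by=np.array([-bx[1],bx[0]])
f=lambda x,y:((x+.5)/3.2-.5+180,(y+.5)/3.2-.5+70)
def r(n,x,y,z): P=atz(w,*f(x,y),z);d=P[:2]-B;print(n,z,(d@bx).round(4),(d@by).round(4))
for z in (.095,.099,.105): r('bar',320,371,z)
for z in (.11,.115,.12): r('grip',316,357,z)
r('lid front',46,418,.102);r('lid front',573,416,.102)
r('hinge',318,198,.057);r('pivot',318,232,.068)
for z in (.025,.035,.05): r('lev end',318,112,z)
r('plate end',318,103,.02)
for lev in (0,.1,.2,.3): print(lev, .1076+.052*np.cos(np.radians(-51)+lev), .068+.052*np.sin(np.radians(-51)+lev), 'hinge',.1076+.014*np.cos(np.radians(-51)+lev), .068+.014*np.sin(np.radians(-51)+lev))
for lev,xb in ((0,.068),(0,.072)):
    h=np.array([.1076+.014*np.cos(np.radians(-51)+lev), .068+.014*np.sin(np.radians(-51)+lev)]);print('len',np.hypot(xb-h[0],.099-h[1])-.0555)
E
```

```text
bar 0.095 0.07 -0.0008
bar 0.099 0.0709 -0.0008
bar 0.105 0.0721 -0.0009
grip 0.11 0.0769 0.0002
grip 0.115 0.0779 0.0002
grip 0.12 0.0788 0.0001
lid front 0.102 0.0583 0.0752
lid front 0.102 0.0587 -0.0709
hinge 0.057 0.1155 -0.0002
pivot 0.068 0.1063 -0.0002
lev end 0.025 0.1412 -0.0001
lev end 0.035 0.1409 -0.0002
lev end 0.05 0.1406 -0.0002
plate end 0.02 0.1441 -0.0001
0 0.14032466033459157 0.02758841000423752 hinge 0.11641048547469773 0.05711995653960241
0.1 0.14419560044163493 0.031057314278517746 hinge 0.11745266165736325 0.05805389230575478
0.2 0.14770088940596268 0.0348953376568987 hinge 0.11839639330160534 0.059087206292241956
0.3 0.1508055035389377 0.03906413187846544 hinge 0.11923225095279093 0.06020957396727916
len 0.00851182034703208
len 0.0055428477411001015
```

Emit:
carry_out(
  increments="0 0 0.05 -0.01 0 0 0;0 0 0.06 0 0 0 0;0 0 0.06 0 0 0 0;0 0 0.06 0 0 0 0;0 0 0.03 0 0 0 0;0 0 0 0 0 0 0",
)

```text
time_s: 29.75
tool_pos: [0.5735, -0.4364, 0.2988]
tool_rot: [-178.7, 1.3, 14.6]
force: [0.2, -0.1, 0.3]
grip_width: 0.0002
```

```bash
python3 - <<'E'
from h import *
s=read_camera('scene'); crop(s,70,190,210,330,5,'s28.png'); cv2.imwrite('pics/s28f.png',s['img'])
t=read_camera('top'); crop(t,300,90,460,260,4,'t28.png')
E
python3 st.py
```

```text
tcp [ 0.5739 -0.4333  0.2999] [-178.6    1.2   14.8] t 29.85 w 0.0004099110891712606 F [0.4 0.3 0.2] box x,y 0.0643 -0.2593 grip z 0.2429
ik 0.18021502358863223 None None
```

View pics/s28.png

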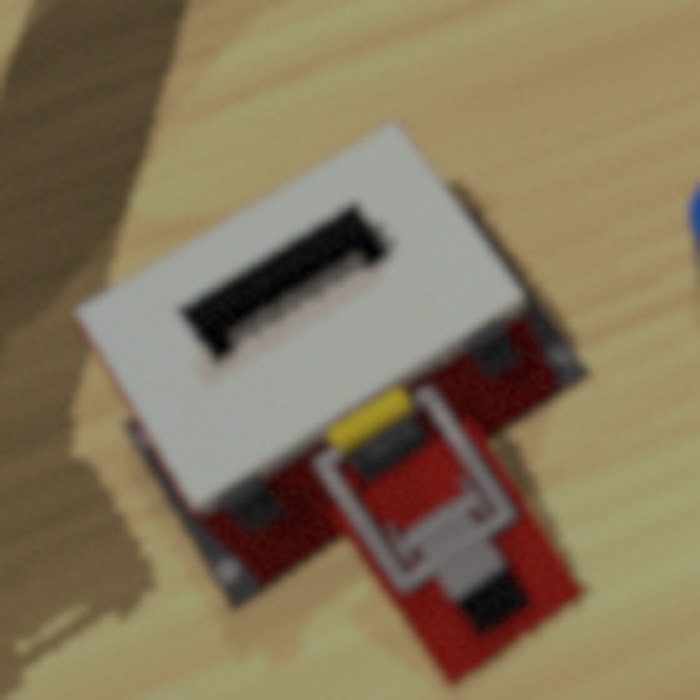

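View pics/t28.png

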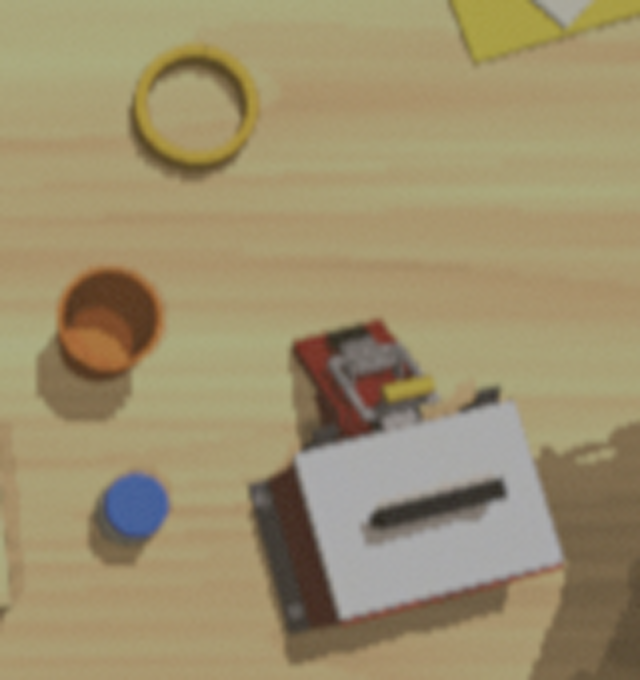

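View pics/s28f.png

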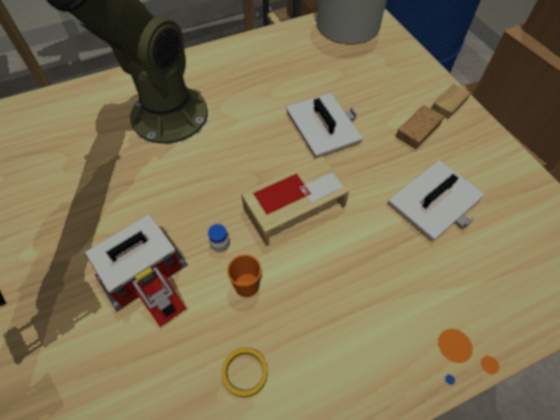

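```bash
python3 -c "
from cell import *
print(sign_off())"
```

```text
the job is handed in; nothing more can be done
None
```

The red box is closed with the lid clamped, and the job was handed in at about 30 s with the gripper touching nothing. I drew the smallest lid, the one under the riser, out by its keeper and let it lie on the bench. I then carried it by its handle and seated it on the box, keeper to the latch side. After that I hooked the loop behind the lip, let go of it, and pressed the lever down.

**Last checks in the camera pictures:**
- **Lever:** its end measures 141 mm along the box's x, where fully closed would be 140 mm. That puts it near 0 rad, lying on the plate.
- **Loop:** the bar is about 71 mm out, at the inner side of the lip. That means the sprung loop is stretched about 5 to 6 mm, inside the 4 to 9 mm expected.
- **Lid:** it looks flat on the box, but the latch pulled it about 3.5 mm forward against the lugs, so it is not centred.
- **Cup, jar and tape roll:** they look unmoved in the last pictures, though I did not measure them again.

**What disagreed:**
- While I drew the loop out to the lip, the position worked out from the gripper was several mm off what the pictures showed. I trusted the pictures.
- Near the end of the press, the fingertip slid outward along the lever, probably off its tip, so I lifted off and checked by picture.
- I did not hear or measure the snap itself. I inferred it from the closed lever and the stretched loop.

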